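# Gauge candle sleeves on their pins and sort them

### The job

Three fired candle sleeves lie in the troughs of the wooden gauge board. Try them all first: push each along its trough onto the steel pin until it is fully home against the flange or the pin will not let it go further, and don't force a tight one. Then sort them by the result: lay the sleeves that went home in the rectangular wooden tray and the ones that stopped at the nose of the pin in the round black tub, all down on the bottom and without dropping them, and leave the jar of brushes, the cup and the wooden knife where they are.

Things in the scene. Friction and masses are not known exactly. Their poses are not given: they have to be found in the camera images.
- gauge_board: wooden gauge board, fixed, 212 mm along x, 262 mm along y. Origin: on the bench, under the three stop flanges' faces, mid-width; x along the troughs towards the pins' flanges (pushing direction), z up. Stations at y = +92, 0, -92 mm (pins 1, 2, 3): V troughs with 45 degree sides in which a tube's axis lies at z = 52 mm, in line with its pin. Back plate behind the flanges: x = 4 to 24 mm, top z = 68 mm
- sleeve_a_center (a point): fired stoneware candle sleeve, an unglazed brown tube 44 mm outside diameter, 55 mm long, 0.12 kg, one of three that look alike outside; its bore is 25 mm (passes the pin) or 20 mm (too tight), to be found by trying it. This point is the tube's centre; x along its axis. Starts lying in a trough of the gauge board, centre at board x = -150 to -100 mm; pushing it takes 1 to 2 N
- sleeve_b_center (a point): fired stoneware candle sleeve, an unglazed brown tube 44 mm outside diameter, 55 mm long, 0.12 kg, one of three that look alike outside; its bore is 25 mm (passes the pin) or 20 mm (too tight), to be found by trying it. This point is the tube's centre; x along its axis. Starts lying in a trough of the gauge board, centre at board x = -150 to -100 mm; pushing it takes 1 to 2 N
- sleeve_c_center (a point): fired stoneware candle sleeve, an unglazed brown tube 44 mm outside diameter, 55 mm long, 0.12 kg, one of three that look alike outside; its bore is 25 mm (passes the pin) or 20 mm (too tight), to be found by trying it. This point is the tube's centre; x along its axis. Starts lying in a trough of the gauge board, centre at board x = -150 to -100 mm; pushing it takes 1 to 2 N
- sleeve_a: the same sleeve as sleeve_a_center: its origin is that same point
- sleeve_b: the same sleeve as sleeve_b_center: its origin is that same point
- sleeve_c: the same sleeve as sleeve_c_center: its origin is that same point
- pin1: steel gauge pin of station 1, fixed and level, 22 mm diameter, from its flange face at board x = 0 to x = -48 mm, the last 6 mm a cone down to 12 mm. Origin: on its axis at the flange face; it points to its -x. A tube must be drawn back until its centre is behind x = -78 mm before it is lifted out
- pin2: steel gauge pin of station 2, fixed and level, 22 mm diameter, from its flange face at board x = 0 to x = -48 mm, the last 6 mm a cone down to 12 mm. Origin: on its axis at the flange face; it points to its -x. A tube must be drawn back until its centre is behind x = -78 mm before it is lifted out
- pin3: steel gauge pin of station 3, fixed and level, 22 mm diameter, from its flange face at board x = 0 to x = -48 mm, the last 6 mm a cone down to 12 mm. Origin: on its axis at the flange face; it points to its -x. A tube must be drawn back until its centre is behind x = -78 mm before it is lifted out
- home1 (a point): centre of a sleeve fully home on pin 1 (board x = -27.5 mm, on the axis); axes as the board. From x = -103 mm to the flange the trough's sides rise only to z = 38 mm, so a tube there can be gripped at its sides from above
- home2 (a point): centre of a sleeve fully home on pin 2 (board x = -27.5 mm, on the axis); axes as the board. From x = -103 mm to the flange the trough's sides rise only to z = 38 mm, so a tube there can be gripped at its sides from above
- home3 (a point): centre of a sleeve fully home on pin 3 (board x = -27.5 mm, on the axis); axes as the board. From x = -103 mm to the flange the trough's sides rise only to z = 38 mm, so a tube there can be gripped at its sides from above
- stop1 (a point): about where the centre of a too tight sleeve stops at the nose of pin 1 (board x = -70 mm, on the axis); axes as the board. From x = -182 to -103 mm the trough's sides rise to z = 52 mm, half the tube's height (groove 62 mm wide there, 46 mm at z = 44 mm); it is open on top and at x = -182 mm
- stop2 (a point): about where the centre of a too tight sleeve stops at the nose of pin 2 (board x = -70 mm, on the axis); axes as the board. From x = -182 to -103 mm the trough's sides rise to z = 52 mm, half the tube's height (groove 62 mm wide there, 46 mm at z = 44 mm); it is open on top and at x = -182 mm
- stop3 (a point): about where the centre of a too tight sleeve stops at the nose of pin 3 (board x = -70 mm, on the axis); axes as the board. From x = -182 to -103 mm the trough's sides rise to z = 52 mm, half the tube's height (groove 62 mm wide there, 46 mm at z = 44 mm); it is open on top and at x = -182 mm
- ware_tray: rectangular open wooden tray for the good sleeves, fixed, 215 mm along its x, 155 mm along its y, 36 mm high, walls 7 mm, floor 7 mm thick. Origin: centre of the underside, on the bench; z up. To the robot's left or right of the gauge board; room for two sleeves end to end along its x, at x = +50 and -50 mm
- reject_tub: round open black rubber tub for the tight sleeves, fixed, 188 mm diameter over the rim, 148 mm at the foot, 62 mm high, wall 4 mm, floor 5 mm thick. Origin: centre of the underside, on the bench; z up. On the other side of the gauge board from the tray
- brush_jar: bystander: loose white jar with three paint brushes standing in it, 72 mm diameter, jar 95 mm high, brushes up to 180 mm above the bench. Origin: centre of the underside
- pinch_cup: bystander: loose dark clay cup, 80 mm diameter, 75 mm high. Origin: centre of the underside
- wood_knife: bystander: loose wooden modelling knife lying on the bench between robot and board, 190 mm long along its x, 22 mm wide, 12 mm thick. Origin: its middle, on the bench

How it is judged:
On the way:
1. all three sleeves have been tried: both sleeves that pass are fully home on their pins and the tight one stands stopped at the nose of its pin (centres within 5 and 6 mm) ((distance between sleeve_a_center and home1 below 0.005 m or distance between sleeve_a_center and home2 below 0.005 m or distance between sleeve_a_center and home3 below 0.005 m) and (distance between sleeve_b_center and home1 below 0.005 m or distance between sleeve_b_center and home2 below 0.005 m or distance between sleeve_b_center and home3 below 0.005 m) and (distance between sleeve_c_center and stop1 below 0.006 m or distance between sleeve_c_center and stop2 below 0.006 m or distance between sleeve_c_center and stop3 below 0.006 m)), for 0.2 s.
At the end, for the whole second after the job is handed in: Both sleeves that went home rest on the floor of the wooden tray (centre within 90 mm of its middle along, 62 mm across, below 45 mm); the tight one rests on the floor of the black tub (centre within 60 mm of its middle, below 52 mm) (x of sleeve_a_center in the frame of ware_tray between -0.09 and 0.09 m and y of sleeve_a_center in the frame of ware_tray between -0.062 and 0.062 m and z of sleeve_a_center in the frame of ware_tray between 0.01 and 0.045 m and linear speed of each of sleeve_a, sleeve_b, sleeve_c below 0.02 m/s and x of sleeve_b_center in the frame of ware_tray between -0.09 and 0.09 m and y of sleeve_b_center in the frame of ware_tray between -0.062 and 0.062 m and z of sleeve_b_center in the frame of ware_tray between 0.01 and 0.045 m and horizontal distance between sleeve_c_center and reject_tub below 0.06 m and height (world z) of sleeve_c_center between 0.01 and 0.052 m); the robot touches nothing.
It fails at once if a sleeve is dropped (falls free faster than 0.9 m/s, a drop of about 40 mm) ((linear speed of sleeve_a above 0.9 m/s and contact force between sleeve_a and the fingers below 0.05 N) or (linear speed of sleeve_b above 0.9 m/s and contact force between sleeve_b and the fingers below 0.05 N) or (linear speed of sleeve_c above 0.9 m/s and contact force between sleeve_c and the fingers below 0.05 N)).
It fails at once if a sleeve is forced: pressed against a pin with more than 60 N (contact force between any of sleeve_a, sleeve_b, sleeve_c and pin1 above 60 N or contact force between any of sleeve_a, sleeve_b, sleeve_c and pin2 above 60 N or contact force between any of sleeve_a, sleeve_b, sleeve_c and pin3 above 60 N).
It fails at once if the jar of brushes is disturbed (moved 15 mm or more) (distance of brush_jar from where it was at the start of the episode above 0.015 m).
It fails at once if the cup is disturbed (moved 15 mm or more) (distance of pinch_cup from where it was at the start of the episode above 0.015 m).
It fails at once if the wooden knife is disturbed (moved 15 mm or more) (distance of wood_knife from where it was at the start of the episode above 0.015 m).
It also fails if it takes over 72 s, if anything falls off the work surface, if the arm or the gripper's body presses on something with over 40 N, if the wrist force passes 120 N, or if a joint passes its speed limit or range.

### The arm

A 6-joint arm with a two-finger parallel gripper is mounted at the origin on the work surface. World frame = base frame: x ahead of the robot, y to its left, z up, the work surface at z = 0. Lengths are in m, angles in rad, forces in N, time in s.
With the tool pointing down it reaches from about 0.225 to 0.875 m from the base axis. Payload 3.4 kg.
Tool frame: the origin (TCP) lies midway between the tips of the shut fingers; the grasp point (between the pads) lies 19 mm behind it (bot.hold_point_z is the distance from the TCP to the grasp point, in m); z points along the fingers, x is the direction in which the jaws open and shut, and the axes are right-handed (so a half turn about z gives the same grasp; the last joint's range is limited). The gripper opens to 85 mm and grips with 20 to 120 N. Pads are 22 mm wide; open, the fingers measure 114 mm over their backs; the gripper's body (76 mm by 85 mm) begins 54 mm behind the grasp point. The pads swing forward as they close: fully open they stand 13 mm farther back than shut.
Start: joints at [-1.261, 0.276, 1.505, -0, 1.361, -0.121], TCP at [0.24, -0.522, 0.231] pointing down, gripper open.
Joint ranges: [-2.89, 2.89], [-0.75, 2.08], [0.22, 2.7], [-1.18, 4.32], [0.11, 2.71], [-2.7, 2.7]. Speed limits (rad/s): [2.57, 2.57, 3.14, 3.14, 3.14, 3.14].

### API

Orientations are given as [roll, pitch, yaw] about the fixed x, y, z axes, in that order (R = Rz(yaw) Ry(pitch) Rx(roll)).
In Python, from cell import bot gives the robot as it stands. The module is installed in compiled form; this text tells all that it offers.
- The arm moves only by the tool servo_tool, never from a script. Its argument "increments" is a list that holds one entry, the list of rows, each a list of 5 numbers: the closure in counts, from 0 (fully open) to 255 (shut), then the shift along the tool's x, y, z in mm, then the turn about the tool's z in rad. A call has exactly 5 rows; each row shifts and turns the pose as measured when the row begins, along the tool's axes as they then stand; what a row does not reach is not made up. A row lasts 1/12 s, in which the tool goes at most 41.7 mm and 7.16 degrees, less where a joint would pass 70% of its speed; a pose out of reach is approached as far as the arm can. A call is refused whole if a number of a shift passes 41.7 or a number of a turn 0.125, either way. A call with a gripper value outside its range is refused whole. The fingers move at their own pace and stop on an object; "grip_force" is the grip in N (left out, the last holds). Time passes only in rows, so rows that do not move let the fingers close, or fill a call up. It gives the time, the measured TCP pose, the force and the opening at its end, in the units of the state.
- bot.sense(): the state, without advancing time (a new reading comes with each control period).
- bot.snapshot(name): name is "scene" or "top"; returns the picture (480x640x3 uint8, red, green, blue); there is no depth.
- bot.camera_info(name): a dict with "intrinsics" (3x3 intrinsics, pixels), "eye" and "rotation" of the camera in the world. Camera axes: x right, y up, looking along -z (the intrinsics and any distortion apply to the point x, -y, -z); pixel columns grow to the right and rows downward; lengths in m; the calibration is good to about 2 mm. A picture is of the moment at which its call begins. camera_info takes no time and is no camera call.
- bot.hand_in(): hands the job in, once; it reports no verdict.
The state is a dict: "time_s": time; "q": joint angles; "joint_velocities": joint speeds; "joint_torque": joint torques, N m; "tcp_pos": TCP position; "eef_rot": TCP orientation; "ft_force": force on the tool from outside, world axes, zero at the start; "torque": the same for the moment, N m; "gripper_width": opening from 0.0 (shut) to 1.0 (fully open).
Only numpy, scipy, OpenCV 4.12 (cv2) and the standard library are available. Lean on these libraries where they do the work, as an engineer would, in place of code of your own. Each camera call takes 0.05 s, during which the arm holds its last target.

## Working session

There is one attempt and no reset: what is moved stays moved. The work goes in short steps, Python scripts to look and compute and a tool call to move; the robot and the scene stay as the last step left them, time stands still between calls to the robot, and variables do not carry over. Pictures are saved under pics/ and viewed, and the job is handed in when it is done.

Besides the shell and the picture viewer there is one more tool, called as name(argument=value, ...) on one line, values as JSON. servo_tool: Moves the arm, as the interface text tells. Its arguments: {"type":"object","properties":{"increments":{"type":"array","items":{"type":"array","items":{"type":"array","items":{"type":"number"}}}},"grip_force":{"type":"number"}},"required":["increments"]}

```bash
mkdir -p pics; python3 - <<'E'
from cell import bot
import cv2
for n in("scene","top"):
    cv2.imwrite(f"pics/{n}0.png",bot.snapshot(n)[:,:,::-1]); c=bot.camera_info(n); print(n,c)
print(bot.sense(), bot.hold_point_z)
E
```

```text
scene {'intrinsics': array([[499.15645366,   0.        , 314.28481674],
       [  0.        , 499.15645366, 242.34752449],
       [  0.        ,   0.        ,   1.        ]]), 'eye': array([1.21946041, 0.14936737, 0.66806023]), 'rotation': array([ 0.84631308, -0.01425943,  1.81399604])}
top {'intrinsics': array([[472.70177136,   0.        , 315.7532429 ],
       [  0.        , 472.70177136, 242.3884272 ],
       [  0.        ,   0.        ,   1.        ]]), 'eye': array([0.3536925 , 0.00605611, 0.9482853 ]), 'rotation': array([ 0.23242237,  0.00307978, -1.59444311])}
{'time_s': 0.1, 'q': array([-1.26097911e+00,  2.76514414e-01,  1.50600568e+00, -2.50651053e-06,
        1.36070630e+00, -1.20987495e-01]), 'joint_velocities': array([-0.00179987, -0.00192147, -0.00238111,  0.00074555,  0.00092312,
        0.00058943]), 'joint_torque': array([ 1.33194422e-03, -4.17699659e+01, -2.46406263e+01, -2.22278959e-04,
        5.76761508e-03, -8.51068165e-06]), 'tcp_pos': array([ 0.23997652, -0.5220073 ,  0.23053644]), 'eef_rot': array([-3.14139791e+00,  1.62209262e-03, -1.13999093e+00]), 'ft_force': array([-0.23864046, -0.24765002,  0.37289834]), 'torque': array([-0.01585071,  0.01949984,  0.0113515 ]), 'gripper_width': 1.0025045409212692} 0.0187
```

View pics/scene0.png

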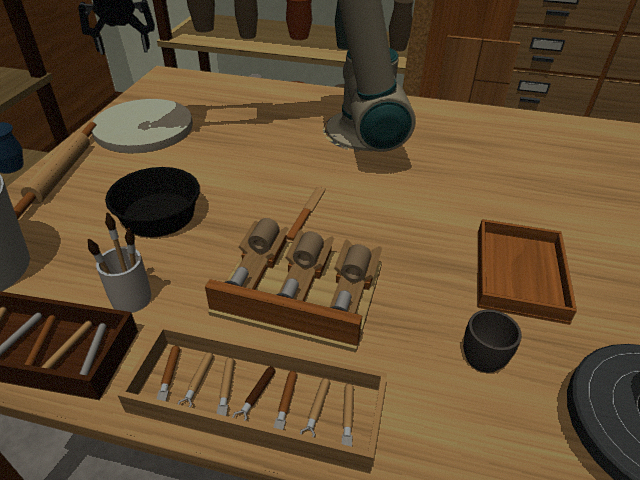

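View pics/top0.png

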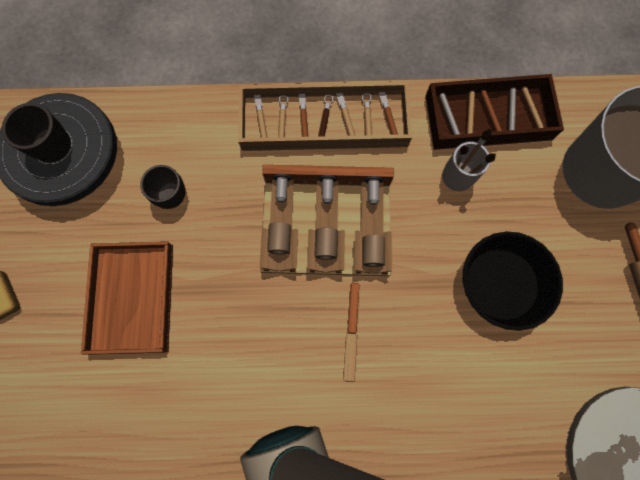

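```bash
cat > h.py <<'E'
import numpy as np,cv2
from scipy.spatial.transform import Rotation as Ro
from cell import bot
def cam(n):
    c=bot.camera_info(n); return c['intrinsics'],c['eye'],Ro.from_euler('xyz',c['rotation']).as_matrix()
def ray(n,u,v,z):
    K,e,R=cam(n); d=R@np.array([(u-K[0,2])/K[0,0],-(v-K[1,2])/K[1,1],-1]); return e+d*(z-e[2])/d[2]
def proj(n,P):
    K,e,R=cam(n); p=R.T@(np.array(P)-e); return np.array([K[0,2]+K[0,0]*p[0]/-p[2],K[1,2]+K[1,1]*-p[1]/-p[2]])
E
python3 - <<'E'
import cv2
t=cv2.imread('pics/top0.png'); cv2.imwrite('pics/c1.png',cv2.resize(t[150:290,250:410],(800,700),interpolation=cv2.INTER_CUBIC)[:600])
cv2.imwrite('pics/c1b.png',cv2.resize(t[190:290,250:410],(800,500),interpolation=cv2.INTER_CUBIC))
s=cv2.imread('pics/scene0.png'); cv2.imwrite('pics/c2.png',cv2.resize(s[180:350,190:400],(740,600),interpolation=cv2.INTER_CUBIC))
E
```

```text
(no output)
```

View pics/c1.png

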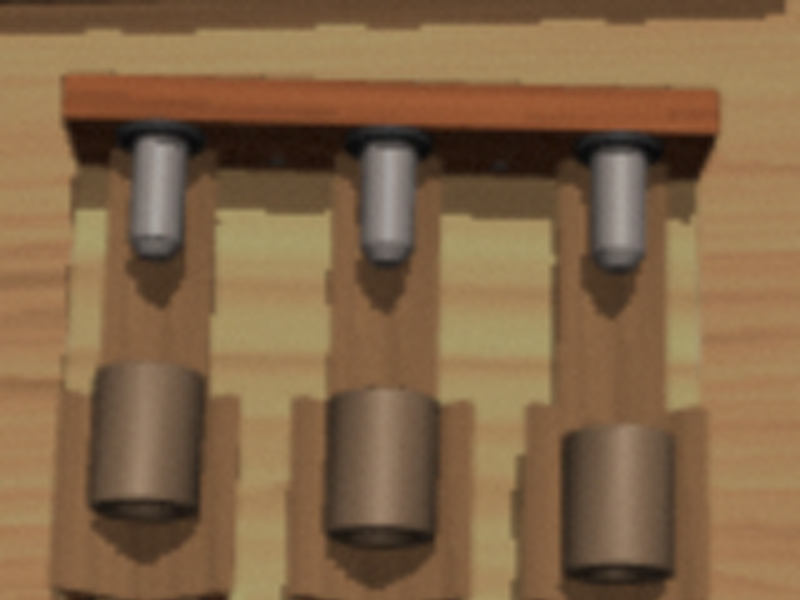

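View pics/c1b.png

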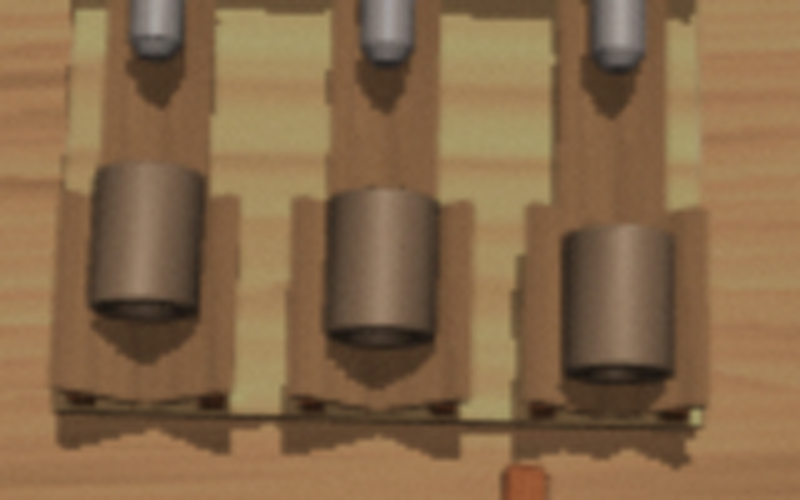

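View pics/c2.png

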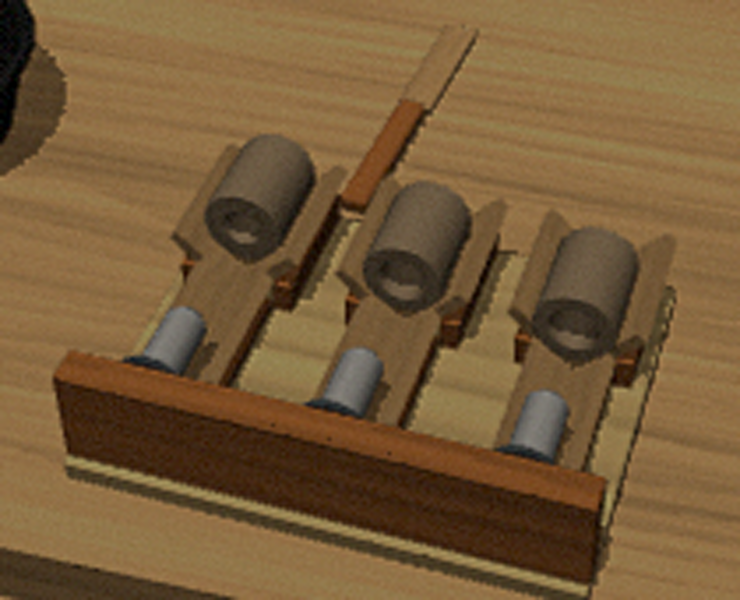

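```bash
python3 - <<'E'
from h import *
def c(x,y,z): return ray("top",250+x/5-.4,150+y/5-.4,z)[:2].round(4)
print("plate top front L,R",c(69,121,.068),c(717,133,.068)," back",c(64,77,.068),c(720,91,.068))
print("pin nose", [c(x,y,.052) for x,y in((155,258),(386,263),(618,270))],"flange end",[c(x,y,.063) for x,y in((160,137),(390,142),(620,148))])
print("deep trough start x(z52)",[c(x,y,.052) for x,y in((75,392),(225,398),(310,398),(455,402),(540,404),(690,408))])
# sleeves: top front/back line midpoints at z=.074
for a,b in(((150,362),(146,500)),((385,390),(381,528)),((618,426),(617,566))): print("sleeve",c(*a,.074),c(*b,.074),(c(*a,.074)+c(*b,.074))/2)
print("shallow block w",c(331,330,.038),c(441,330,.038), c(103,300,.038),c(213,300,.038))
t=cv2.imread('pics/top0.png'); hsv=cv2.cvtColor(t,cv2.COLOR_BGR2HSV)
print(hsv[300,130],hsv[320,60],hsv[285,500],hsv[330,352],hsv[195,330])
m=((hsv[...,0]<12)&(hsv[...,1]>130)).astype('uint8')*255
cv2.imwrite('pics/m.png',m)
n,l,s,ce=cv2.connectedComponentsWithStats(m[:, :200])
for i in range(1,n):
    if s[i,4]>1500: 
        r=cv2.minAreaRect(np.argwhere(l==i)[:,::-1].astype('float32')); print(s[i],r)
        for p in cv2.boxPoints(r): print(p, ray("top",*p,.036)[:2].round(3))
d=(hsv[...,2]<60).astype('uint8')*255
n,l,s,ce=cv2.connectedComponentsWithStats(d[200:350,440:590])
for i in range(1,n):
    if s[i,4]>1500: print(s[i],ce[i]+[440,200])
E
```

```text
plate top front L,R [0.7043 0.1043] [ 0.6929 -0.1521]  back [0.723  0.1063] [ 0.7105 -0.1544]
pin nose [array([0.6518, 0.0717]), array([ 0.6474, -0.0201]), array([ 0.6422, -0.1121])] flange end [array([0.6986, 0.0686]), array([ 0.6942, -0.0228]), array([ 0.6894, -0.1141])]
deep trough start x(z52) [array([0.5973, 0.1035]), array([0.5934, 0.0447]), array([0.5926, 0.0113]), array([ 0.5896, -0.0455]), array([ 0.588 , -0.0788]), array([ 0.5849, -0.1374])]
sleeve [0.6026 0.0723] [0.5483 0.0742] [0.57545 0.07325]
sleeve [ 0.5892 -0.0176] [ 0.5353 -0.0145] [ 0.56225 -0.01605]
sleeve [ 0.5728 -0.106 ] [ 0.5186 -0.1028] [ 0.5457 -0.1044]
shallow block w [0.6244 0.0024] [ 0.6233 -0.0417] [0.6392 0.0938] [0.6381 0.0495]
[ 11 168 132] [ 15 128 160] [ 8 57 18] [ 11 169 151] [ 12  26 127]
[  81  242   91  112 8962] ((126.4789810180664, 297.58856201171875), (87.08733367919922, 113.99874114990234), 2.0454084873199463)
[ 80.928665 352.99747 ] [0.367 0.451]
[ 84.99746 239.07138] [0.588 0.463]
[172.0293  242.17966] [0.577 0.289]
[167.96051 356.10574] [0.357 0.286]
[  22   32  101   99 7704] [512.01985981 280.75077882]
```

```bash
python3 - <<'E'
import cv2
t=cv2.imread('pics/top0.png'); 
cv2.imwrite('pics/c3.png',cv2.resize(t[230:370,70:190],(480,560),interpolation=cv2.INTER_CUBIC))
cv2.imwrite('pics/c4.png',cv2.convertScaleAbs(cv2.resize(t[220:340,450:570],(600,600),interpolation=cv2.INTER_CUBIC),alpha=2.5))
E
```

```text
(no output)
```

View pics/c3.png

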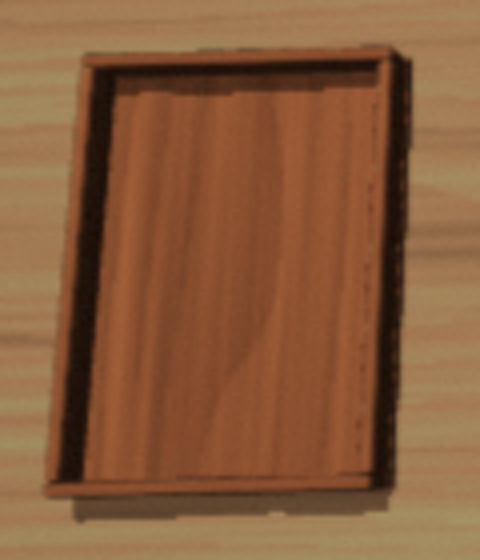

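View pics/c4.png

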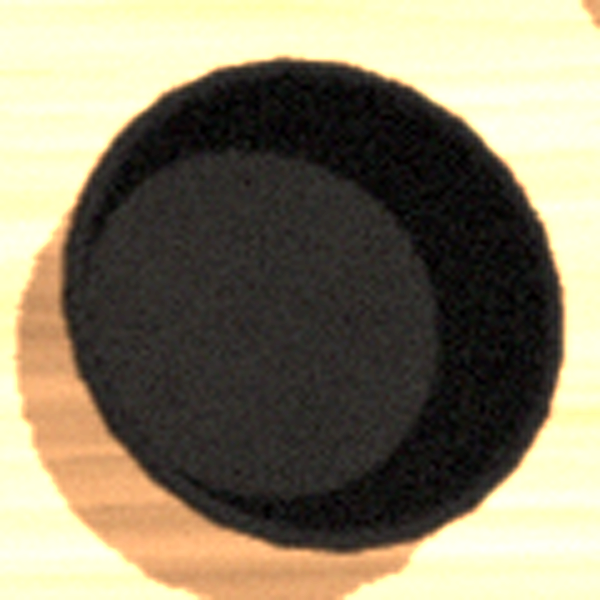

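```bash
cat >> h.py <<'E'
B0=np.array([0.6947,-0.0228]);BY=-0.050
def b2w(x,y=0,z=.052): 
    c,s=np.cos(BY),np.sin(BY); return np.array([B0[0]+c*x-s*y,B0[1]+s*x+c*y,z])
def w2b(p):
    c,s=np.cos(BY),np.sin(BY); d=np.array(p[:2])-B0; return np.array([c*d[0]+s*d[1],-s*d[0]+c*d[1]])
E
python3 - <<'E'
from h import *
print("tray",[ray("top",70+x/4-.4,230+y/4-.4,.036)[:2].round(4) for x,y in((82,54),(393,47),(372,488),(45,492))])
print("tub",ray("top",512.2,280.4,.062).round(4),ray("top",501.2,284.6,.005).round(4))
s=cv2.imread('pics/scene0.png')
k=3.524
def sc(p): u=proj("scene",p); return ((u-[190,180]+.5)*k).round(0)
for y in(.092,0,-.092): print("nose top",sc(b2w(-.048,y,.058)),"shoulder top",sc(b2w(-.042,y,.063)),"flange",sc(b2w(0,y,.063)))
for x,y in((.024,.131),(.024,-.131),(.004,.131),(.004,-.131)): print("plate",sc(b2w(x,y,.068)))
for p in((.5755,.0733),(.5623,-.0161),(.5457,-.1044)): print(w2b(p))
# tub/tray in scene
for f in (512.2,):
    P=ray("top",512.2,280.4,.062); print("tub rim in scene",[proj("scene",P+np.array([.094*np.cos(a),.094*np.sin(a),0])).round(0) for a in np.arange(4)*np.pi/2])
E
```

```text
tray [array([0.5791, 0.4517]), array([0.5789, 0.2974]), array([0.3655, 0.2969]), array([0.3673, 0.4508])]
tub [ 0.4807 -0.3653  0.062 ] [ 0.4809 -0.3661  0.005 ]
nose top [551. 390.] shoulder top [548. 391.] flange [526. 457.]
nose top [366. 348.] shoulder top [362. 349.] flange [333. 411.]
nose top [190. 307.] shoulder top [184. 308.] flange [149. 367.]
plate [599. 510.]
plate [ 50. 377.]
plate [609. 476.]
plate [ 69. 348.]
[-0.12385403  0.09002238]
[-1.32569395e-01  7.43847332e-05]
[-0.14473549 -0.08894492]
tub rim in scene [array([131., 218.]), array([196., 197.]), array([174., 166.]), array([113., 184.])]
```

```bash
cat >> h.py <<'E'
def delta(P,yaw=None):
    s=bot.sense(); p=s['tcp_pos']; R=Ro.from_euler('xyz',s['eef_rot']).as_matrix(); cy=np.arctan2(R[1,0],R[0,0])
    d=R.T@(np.array(P)-p)*1000
    t=None if yaw is None else -((yaw-cy+np.pi)%(2*np.pi)-np.pi)
    # path with the turn done: shift in tool axes after turning
    out="t %.2f board %s z %.1f yaw %.3f | d %s |d| %.0f turn %s F %s w %.3f"%(s['time_s'],(w2b(p)*1000).round(1),p[2]*1000,cy,d.round(1),np.linalg.norm(d),None if t is None else round(t,3),s['ft_force'].round(2),s['gripper_width'])
    if yaw is not None:
        Rt=Ro.from_euler('xyz',[np.pi,0,yaw]).as_matrix(); out+=" d_turned %s"%(Rt.T@(np.array(P)-p)*1000).round(1)
    print(out); return d
YB=BY-np.pi/2
E
python3 -c "
from h import *
delta(b2w(-.205,-.092,.15),YB)"
```

```text
t 0.10 board [-429.2 -521.3] z 230.5 yaw -1.140 | d [-276.8 -397.3   81.1] |d| 491 turn 0.481 F [-0.24 -0.25  0.37] w 1.003 d_turned [-429.3 -224.2   80.5]
```

servo_tool(increments=[[[255, -25, -30, 0, 0.12], [255, -25, -30, 0, 0.12], [255, -30, -25, 0, 0.12], [255, -30, -20, 0, 0.12], [255, -35, -20, 0, 0]]], grip_force=40)

```text
time_s: 0.52
tcp_pos: [0.3348, -0.3579, 0.2264]
eef_rot: [3.137, 0.001, -1.643]
ft_force: [1.0, -0.3, 0.2]
gripper_width: 0.296
```

```bash
python3 -c "
from h import *
delta(b2w(-.205,-.092,.15),YB)"
```

```text
t 0.52 board [-342.7 -352.7] z 226.4 yaw -1.643 | d [-263.7 -132.1   76. ] |d| 305 turn -0.023 F [ 0.96 -0.35  0.22] w 0.296 d_turned [-260.7 -137.7   76.4]
```

servo_tool(increments=[[[255, -35, -18, 10, -0.02], [255, -35, -18, 10, 0], [255, -35, -18, 10, 0], [255, -35, -18, 10, 0], [255, -35, -18, 10, 0]]])

```text
time_s: 0.93
tcp_pos: [0.437, -0.1826, 0.1762]
eef_rot: [3.141, -0.002, -1.626]
ft_force: [1.7, -1.3, -0.1]
gripper_width: 0.002
```

```bash
python3 -c "
from h import *
delta(b2w(-.205,-.092,.15),YB)"
```

```text
t 0.93 board [-249.4 -172.5] z 176.2 yaw -1.626 | d [-80.8 -43.9  26. ] |d| 96 turn -0.005 F [ 1.72 -1.3  -0.11] w 0.002 d_turned [-80.5 -44.4  26.2]
```

servo_tool(increments=[[[255, -27, -15, 18, -0.005], [255, -27, -15, 18, 0], [255, -27, -14, 18, 0], [255, 0, 0, 25, 0], [255, 0, 0, 10, 0]]])

```text
time_s: 1.35
tcp_pos: [0.4902, -0.0918, 0.0836]
eef_rot: [-3.138, -0.0, -1.612]
ft_force: [-0.5, 0.4, -1.1]
gripper_width: 0.003
```

```bash
python3 -c "
from h import *
delta(b2w(-.205,-.092,.043),YB)"
```

```text
t 1.35 board [-200.8  -79.1] z 83.6 yaw -1.612 | d [12.8  4.4 40.6] |d| 43 turn 0.009 F [-0.47  0.37 -1.13] w 0.003 d_turned [12.9  4.2 40.6]
```

servo_tool(increments=[[[255, 12, 4, 5, 0.01], [255, 0, 0, 15, 0], [255, 0, 0, 12, 0], [255, 0, 0, 6, 0], [255, 0, 0, 0, 0]]])

```text
time_s: 1.77
tcp_pos: [0.4828, -0.104, 0.0407]
eef_rot: [3.138, 0.001, -1.619]
ft_force: [0.5, -0.3, 1.8]
gripper_width: 0.001
```

```bash
python3 -c "
from h import *
delta(b2w(-.205,-.092,.043),YB)
import cv2
cv2.imwrite('pics/s1.png',bot.snapshot('scene')[150:380,150:450,::-1].repeat(2,0).repeat(2,1))"
```

```text
t 1.77 board [-207.6  -91.6] z 40.7 yaw -1.619 | d [ 0.4 -2.6 -2.3] |d| 3 turn 0.001 F [ 0.46 -0.28  1.76] w 0.001 d_turned [ 0.4 -2.6 -2.3]
```

View pics/s1.png

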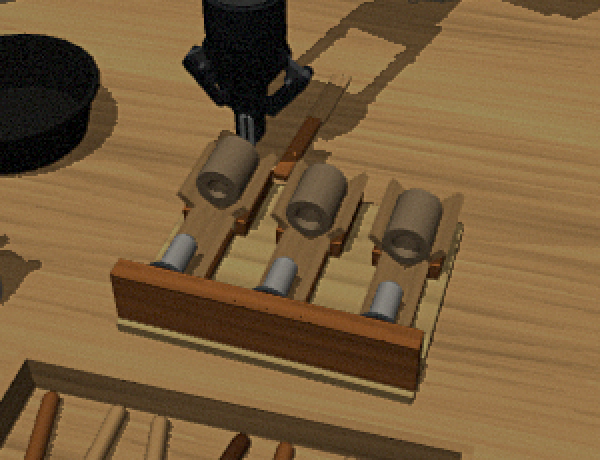

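servo_tool(increments=[[[255, 0, -10, -2, 0], [255, 0, -12, 0, 0], [255, 0, -12, 0, 0], [255, 0, -12, 0, 0], [255, 0, -12, 0, 0]]])

```text
time_s: 2.23
tcp_pos: [0.5444, -0.1088, 0.0468]
eef_rot: [3.14, -0.001, -1.622]
ft_force: [-0.9, 0.5, 0.6]
gripper_width: -0.0
```

```bash
python3 -c "
from h import *
delta(b2w(-.108,-.092,.043),YB)"
```

```text
t 2.23 board [-145.8  -93.4] z 46.8 yaw -1.622 | d [ -1.4 -37.8   3.8] |d| 38 turn -0.001 F [-0.87  0.53  0.58] w -0.000 d_turned [ -1.4 -37.8   3.8]
```

servo_tool(increments=[[[255, -1, -9, 2, 0], [255, 0, -7, 1, 0], [255, 0, -5, 0, 0], [255, 0, -4, 0, 0], [255, 0, -3, 0, 0]]])

```text
time_s: 2.65
tcp_pos: [0.5798, -0.11, 0.0457]
eef_rot: [-3.138, -0.002, -1.621]
ft_force: [-1.3, -0.0, 0.5]
gripper_width: 0.001
```

```bash
python3 -c "
from h import *
delta(b2w(-.108,-.092,.043),YB)"
```

```text
t 2.65 board [-110.4  -92.9] z 45.7 yaw -1.621 | d [-0.9 -2.4  2.7] |d| 4 turn -0.0 F [-1.32 -0.02  0.52] w 0.001 d_turned [-0.9 -2.4  2.7]
```

Now slowly past the nose.

servo_tool(increments=[[[255, 0, -2, 1, 0], [255, 0, -2, 0, 0], [255, 0, -2, 0, 0], [255, 0, -2, 0, 0], [255, 0, -2, 0, 0]]])

```text
time_s: 3.07
tcp_pos: [0.5803, -0.1097, 0.0441]
eef_rot: [3.125, -0.001, -1.619]
ft_force: [-4.5, -0.4, 4.0]
gripper_width: -0.004
```

```bash
python3 -c "
from h import *
delta(b2w(-.066,-.092,.043),YB)"
```

```text
t 3.07 board [-109.9  -92.5] z 44.1 yaw -1.619 | d [ -0.5 -43.9   0.4] |d| 44 turn 0.001 F [-4.47 -0.38  3.97] w -0.004 d_turned [ -0.5 -43.9   1.1]
```

```bash
python3 -c "
from h import *
cv2.imwrite('pics/s2.png',cv2.resize(bot.snapshot('scene')[190:330,200:400,::-1],(800,560),interpolation=cv2.INTER_CUBIC))"
```

```text
(no output)
```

View pics/s2.png

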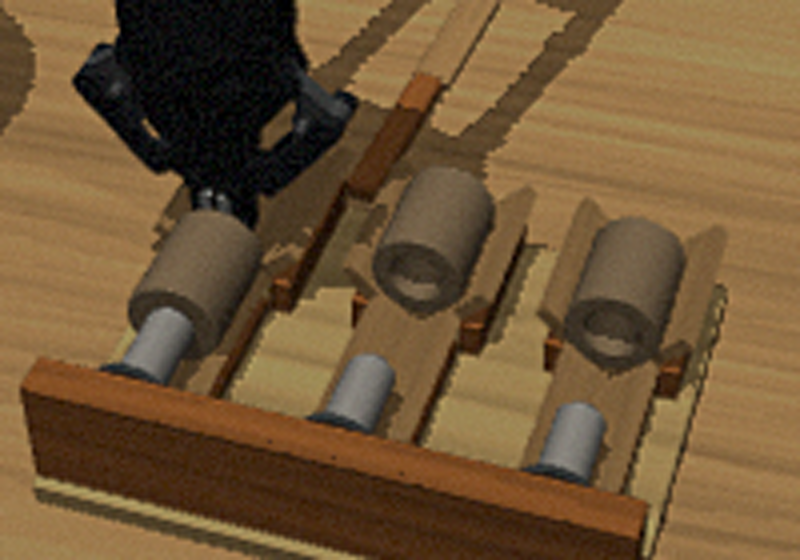

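servo_tool(increments=[[[255, 0, -4, 0, 0], [255, 0, -4, 0, 0], [255, 0, -4, 0, 0], [255, 0, -4, 0, 0], [255, 0, -4, 0, 0]]])

```text
time_s: 3.53
tcp_pos: [0.5793, -0.1096, 0.0444]
eef_rot: [3.083, -0.001, -1.617]
ft_force: [-8.6, 0.0, 7.2]
gripper_width: 0.002
```

```bash
python3 -c "
from h import *
delta(b2w(-.066,-.092,.043),YB)"
```

```text
t 3.53 board [-110.9  -92.5] z 44.4 yaw -1.617 | d [ -0.3 -44.9  -1.2] |d| 45 turn 0.004 F [-8.63  0.03  7.15] w 0.002 d_turned [ -0.5 -44.9   1.4]
```

servo_tool(increments=[[[255, 0, 8, 0, 0], [255, 0, 12, 0, 0], [255, 0, 12, -20, 0], [255, 0, 5, -30, 0], [255, 0, 0, -10, 0]]])

```text
time_s: 3.95
tcp_pos: [0.5426, -0.1076, 0.1055]
eef_rot: [3.082, 0.001, -1.618]
ft_force: [0.1, -0.4, 0.3]
gripper_width: 0.001
```

```bash
python3 -c "
from h import *
delta(b2w(-.192,0,.043),YB); print(bot.sense()['eef_rot'])"
```

```text
t 3.95 board [-147.7  -92.3] z 105.5 yaw -1.618 | d [-92.3  40.3  65.1] |d| 120 turn 0.003 F [ 0.07 -0.38  0.3 ] w 0.001 d_turned [-92.3  44.3  62.5]
[ 3.08196552e+00  9.80775313e-04 -1.61817581e+00]
```

servo_tool(increments=[[[255, -20, 15, 0, 0], [255, -25, 15, 0, 0], [255, -25, 8, 0, 0], [255, -15, 0, 5, 0], [255, 0, 0, 5, 0]]])

```text
time_s: 4.37
tcp_pos: [0.5137, -0.0208, 0.1023]
eef_rot: [3.104, -0.002, -1.624]
ft_force: [-0.1, 0.0, 0.3]
gripper_width: -0.003
```

```bash
python3 -c "
from h import *
delta(b2w(-.192,0,.044),YB); print(bot.sense()['eef_rot'])"
```

```text
t 4.37 board [-180.9   -7. ] z 102.3 yaw -1.624 | d [-7.1  9.  58.7] |d| 60 turn -0.003 F [-0.08  0.04  0.33] w -0.003 d_turned [-7.  11.1 58.3]
[ 3.10444313e+00 -1.85875516e-03 -1.62368715e+00]
```

servo_tool(increments=[[[255, -7, 9, 5, 0], [255, 0, 0, 15, 0], [255, 0, 0, 18, 0], [255, 0, 0, 12, 0], [255, 0, 0, 4, 0]]])

```text
time_s: 4.78
tcp_pos: [0.5068, -0.0141, 0.0469]
eef_rot: [3.116, -0.004, -1.621]
ft_force: [-0.4, 0.5, 0.1]
gripper_width: 0.001
```

```bash
python3 -c "
from h import *
delta(b2w(-.108,0,.044),YB); print(bot.sense()['eef_rot'])"
```

```text
t 4.78 board [-188.1   -0.7] z 46.9 yaw -1.621 | d [ -0.7 -80.1   0.9] |d| 80 turn 0.0 F [-0.39  0.48  0.13] w 0.001 d_turned [ -0.7 -80.1   2.9]
[ 3.11610352 -0.0038937  -1.62051818]
```

servo_tool(increments=[[[255, -1, -10, 1, 0], [255, 0, -13, 1, 0], [255, 0, -13, 0, 0], [255, 0, -13, 0, 0], [255, 0, -10, 0, 0]]])

```text
time_s: 5.2
tcp_pos: [0.5651, -0.0169, 0.0426]
eef_rot: [3.105, -0.003, -1.622]
ft_force: [-2.1, -0.1, 1.8]
gripper_width: 0.0
```

```bash
python3 -c "
from h import *
delta(b2w(-.108,0,.044),YB); print(bot.sense()['eef_rot'])"
```

```text
t 5.20 board [-129.8   -0.6] z 42.6 yaw -1.622 | d [ -0.7 -21.7  -2.2] |d| 22 turn -0.001 F [-2.11 -0.05  1.79] w 0.000 d_turned [ -0.6 -21.8  -1.4]
[ 3.10486445e+00 -2.98816645e-03 -1.62201669e+00]
```

servo_tool(increments=[[[255, -1, -7, -1, 0], [255, 0, -6, -1, 0], [255, 0, -5, -1, 0], [255, 0, -5, 0, 0], [255, 0, -5, 0, 0]]])

```text
time_s: 5.62
tcp_pos: [0.6007, -0.0187, 0.0461]
eef_rot: [3.109, -0.004, -1.622]
ft_force: [-1.6, 0.3, 0.5]
gripper_width: -0.003
```

```bash
python3 -c "
from h import *
delta(b2w(-.066,0,.044),YB); print(bot.sense()['eef_rot'])"
```

```text
t 5.62 board [-94.1  -0.6] z 46.1 yaw -1.622 | d [ -0.7 -28.2   1.2] |d| 28 turn -0.002 F [-1.64  0.29  0.49] w -0.003 d_turned [ -0.6 -28.1   2.1]
[ 3.10940101 -0.00385187 -1.62234863]
```

Past the nose (front face beyond −43). Continue to home.

servo_tool(increments=[[[255, -1, -6, 1, 0], [255, 0, -6, 0, 0], [255, 0, -5, 0, 0], [255, 0, -3, 0, 0], [255, 0, -2, 0, 0]]])

```text
time_s: 6.03
tcp_pos: [0.6253, -0.0191, 0.0442]
eef_rot: [3.11, -0.004, -1.622]
ft_force: [-1.8, -0.1, 0.4]
gripper_width: 0.003
```

servo_tool(increments=[[[255, 0, -2, 0, 0], [255, 0, -2, 0, 0], [255, 0, -2, 0, 0], [255, 0, -2, 0, 0], [255, 0, -2, 0, 0]]])

```text
time_s: 6.45
tcp_pos: [0.6267, -0.0196, 0.0428]
eef_rot: [3.09, -0.005, -1.621]
ft_force: [-4.6, 0.3, 2.7]
gripper_width: 0.001
```

```bash
python3 -c "
from h import *
delta(b2w(-.066,0,.044),YB); print(bot.sense()['eef_rot'])"
```

```text
t 6.45 board [-68.1  -0.2] z 42.8 yaw -1.621 | d [-0.2 -2.  -1.3] |d| 2 turn -0.001 F [-4.59  0.32  2.73] w 0.001 d_turned [-0.2 -2.1 -1.2]
[ 3.08990722 -0.00509721 -1.62136902]
```

servo_tool(increments=[[[255, 0, 10, 0, 0], [255, 0, 15, -15, 0], [255, 0, 20, -30, 0], [255, -10, 20, -15, 0], [255, -25, 20, 0, 0]]])

```text
time_s: 6.87
tcp_pos: [0.5514, 0.0164, 0.1075]
eef_rot: [3.099, -0.007, -1.626]
ft_force: [1.4, 0.7, -0.5]
gripper_width: 0.001
```

```bash
python3 -c "
from h import *
delta(b2w(-.182,.092,.046),YB); print(bot.sense()['eef_rot'])"
```

```text
t 6.87 board [-145.1   32. ] z 107.5 yaw -1.626 | d [-60.2  34.6  62.6] |d| 93 turn -0.005 F [ 1.38  0.72 -0.53] w 0.001 d_turned [-60.   36.9  61.5]
[ 3.09861559 -0.00679148 -1.62593529]
```

servo_tool(increments=[[[255, -25, 14, 0, 0], [255, -22, 10, 0, 0], [255, -8, 5, 10, 0], [255, 0, 0, 15, 0], [255, 0, 0, 10, 0]]])

```text
time_s: 7.28
tcp_pos: [0.5259, 0.0796, 0.0798]
eef_rot: [3.118, -0.002, -1.625]
ft_force: [-0.3, 0.7, 0.1]
gripper_width: -0.0
```

```bash
python3 -c "
from h import *
delta(b2w(-.182,.092,.046),YB); print(bot.sense()['eef_rot'])"
```

```text
t 7.28 board [-173.7   93.9] z 79.8 yaw -1.625 | d [ 1.8  7.5 34. ] |d| 35 turn -0.004 F [-0.29  0.74  0.08] w -0.000 d_turned [ 1.9  8.3 33.8]
[ 3.11849028e+00 -1.80819785e-03 -1.62500166e+00]
```

servo_tool(increments=[[[255, 2, 7, 8, 0], [255, 0, 0, 12, 0], [255, 0, 0, 8, 0], [255, 0, -2, 4, 0], [255, 0, -10, 0, 0]]])

```text
time_s: 7.7
tcp_pos: [0.5306, 0.0791, 0.0464]
eef_rot: [3.123, -0.0, -1.623]
ft_force: [-0.8, 0.6, -0.0]
gripper_width: 0.0
```

```bash
python3 -c "
from h import *
delta(b2w(-.108,.092,.044),YB); print(bot.sense()['eef_rot'])"
```

```text
t 7.70 board [-169.    93.5] z 46.4 yaw -1.623 | d [  1.4 -61.1   1.3] |d| 61 turn -0.002 F [-0.77  0.61 -0.04] w 0.000 d_turned [  1.5 -61.    2.4]
[ 3.12284502e+00 -4.22608486e-04 -1.62316733e+00]
```

servo_tool(increments=[[[255, 1, -12, 1, 0], [255, 0, -12, 0, 0], [255, 0, -11, 0, 0], [255, 0, -9, 0, 0], [255, 0, -6, 0, 0]]])

```text
time_s: 8.12
tcp_pos: [0.5866, 0.075, 0.0457]
eef_rot: [3.122, 0.001, -1.624]
ft_force: [-1.6, 0.2, 0.4]
gripper_width: 0.002
```

servo_tool(increments=[[[255, 0, -5, 0, 0], [255, 0, -4, 0, 0], [255, 0, -4, 0, 0], [255, 0, -4, 0, 0], [255, 0, -4, 0, 0]]])

```text
time_s: 8.53
tcp_pos: [0.6105, 0.0737, 0.0455]
eef_rot: [3.121, 0.001, -1.625]
ft_force: [-2.3, 0.1, 1.8]
gripper_width: -0.001
```

```bash
python3 -c "
from h import *
delta(b2w(-.066,.092,.044),YB); print(bot.sense()['eef_rot'])"
```

```text
t 8.53 board [-89.   92.2] z 45.5 yaw -1.625 | d [  0.1 -23.    1. ] |d| 23 turn -0.004 F [-2.35  0.06  1.81] w -0.001 d_turned [  0.2 -23.    1.5]
[ 3.12115139e+00  1.06436243e-03 -1.62476096e+00]
```

servo_tool(increments=[[[255, 0, -6, 0, 0], [255, 0, -5, 0, 0], [255, 0, -4, 0, 0], [255, 0, -3, 0, 0], [255, 0, -2, 0, 0]]])

```text
time_s: 8.95
tcp_pos: [0.6314, 0.0729, 0.0453]
eef_rot: [3.119, 0.001, -1.624]
ft_force: [-3.1, 1.0, 1.0]
gripper_width: -0.001
```

servo_tool(increments=[[[255, 0, -2, 0, 0], [255, 0, -2, 0, 0], [255, 0, -2, 0, 0], [255, 0, -2, 0, 0], [255, 0, -2, 0, 0]]])

```text
time_s: 9.37
tcp_pos: [0.6318, 0.0729, 0.0452]
eef_rot: [3.098, 0.001, -1.624]
ft_force: [-6.4, 1.2, 4.3]
gripper_width: 0.0
```

```bash
python3 -c "
from h import *
delta(b2w(-.066,.092,.044),YB); print(bot.sense()['eef_rot'])"
```

```text
t 9.37 board [-67.6  92.5] z 45.2 yaw -1.624 | d [ 0.5 -1.6  1.2] |d| 2 turn -0.003 F [-6.35  1.16  4.32] w 0.000 d_turned [ 0.5 -1.6  1.2]
[ 3.09760362e+00  5.39061716e-04 -1.62413187e+00]
```

Home too. Back up, rise and check with pictures.

servo_tool(increments=[[[255, 0, 10, 0, 0], [255, 0, 15, -10, 0], [255, 0, 20, -35, 0], [255, 0, 20, -35, 0], [255, 0, 10, -10, 0]]])

```text
time_s: 9.78
tcp_pos: [0.5607, 0.0755, 0.1364]
eef_rot: [3.099, -0.001, -1.625]
ft_force: [1.4, -0.2, -0.1]
gripper_width: -0.01
```

```bash
python3 -c "
from h import *
t=bot.snapshot('top')[:,:,::-1]; cv2.imwrite('pics/top1.png',t)
cv2.imwrite('pics/t1.png',cv2.resize(t[160:290,250:410],(738,600),interpolation=cv2.INTER_CUBIC))
cv2.imwrite('pics/s3.png',cv2.resize(bot.snapshot('scene')[190:350,190:400,::-1],(740,564),interpolation=cv2.INTER_CUBIC))
delta(b2w(-.07,0,.1),YB); print(bot.sense()['eef_rot'])"
```

```text
t 9.88 board [-139.    91.6] z 134.9 yaw -1.624 | d [ 91.3 -70.8  32. ] |d| 120 turn -0.004 F [-0.01 -0.56 -0.77] w 0.001 d_turned [ 91.6 -69.   34.9]
[ 3.09847828e+00 -1.13885472e-03 -1.62446146e+00]
```

View pics/t1.png

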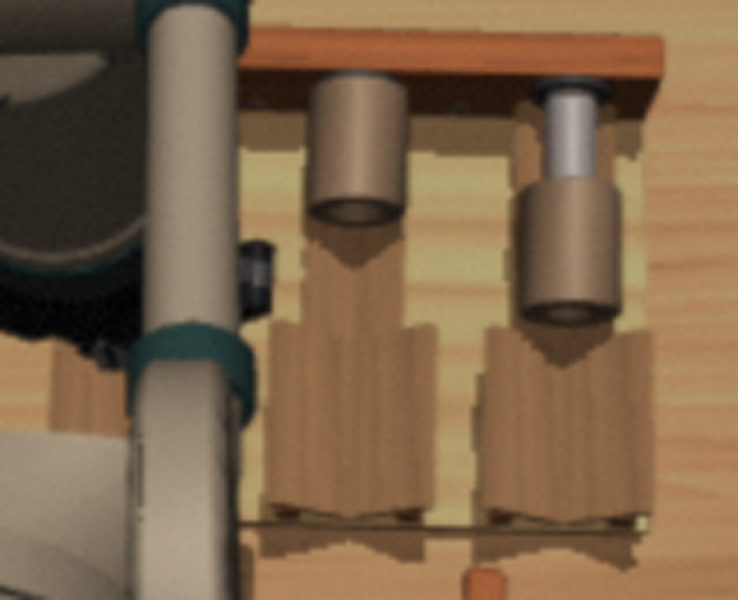

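View pics/s3.png

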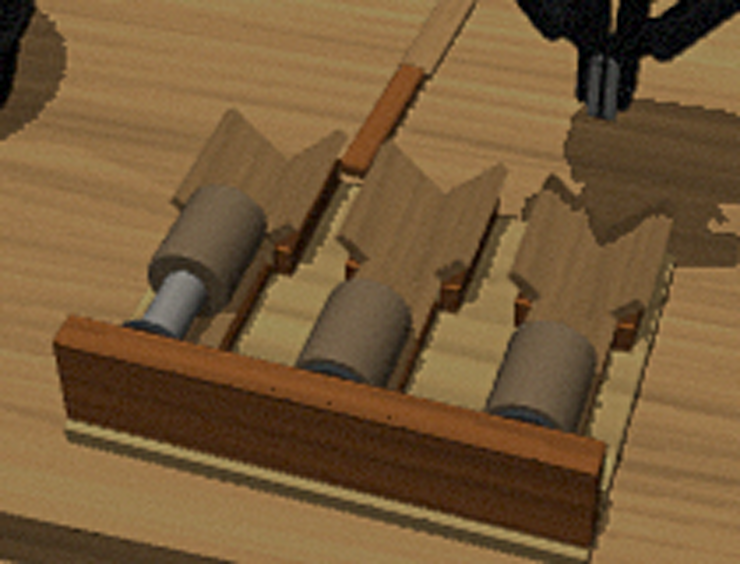

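servo_tool(increments=[[[40, 0, -25, 0, 0], [40, 0, -30, 0, 0], [40, 0, -30, 0, 0], [40, 0, -18, 0, 0], [40, 0, -6, 0, 0]]])

```text
time_s: 10.3
tcp_pos: [0.6724, 0.069, 0.1236]
eef_rot: [3.099, -0.002, -1.624]
ft_force: [0.1, 0.7, -0.2]
gripper_width: 0.71
```

```bash
python3 -c "
from h import *
delta(b2w(-.026,.092,.041),YB); print(bot.sense()['eef_rot'])"
```

```text
t 10.30 board [-26.8  90.6] z 123.6 yaw -1.624 | d [-1.6 -4.3 82.4] |d| 83 turn -0.003 F [ 0.09  0.73 -0.21] w 0.710 d_turned [-1.4 -0.8 82.6]
[ 3.09916982e+00 -2.17457826e-03 -1.62404160e+00]
```

servo_tool(increments=[[[40, -1.5, -1, 15, 0], [40, 0, -1, 15, 0], [40, 0, -1, 15, 0], [40, 0, 0, 8, 0], [40, 0, 0, 0, 0]]])

```text
time_s: 10.72
tcp_pos: [0.6752, 0.0692, 0.0595]
eef_rot: [3.095, -0.003, -1.625]
ft_force: [0.3, 0.2, 0.6]
gripper_width: 0.845
```

```bash
python3 -c "
from h import *
delta(b2w(-.026,.092,.041),YB); print(bot.sense()['eef_rot'])
cv2.imwrite('pics/s4.png',cv2.resize(bot.snapshot('scene')[190:350,240:450,::-1],(740,564),interpolation=cv2.INTER_CUBIC))
"
```

```text
t 10.72 board [-24.1  90.9] z 59.5 yaw -1.625 | d [-1.1  1.  18.5] |d| 19 turn -0.004 F [0.29 0.2  0.65] w 0.845 d_turned [-1.1  1.9 18.5]
[ 3.09509568 -0.00313937 -1.62509014]
```

View pics/s4.png

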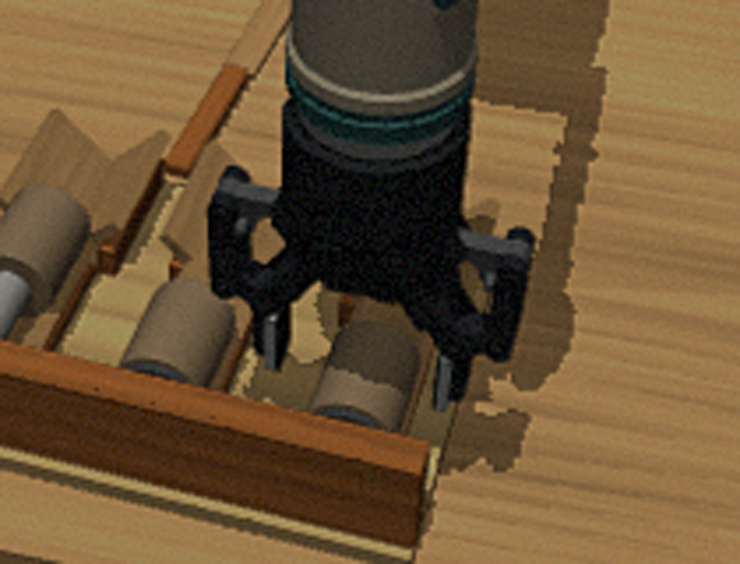

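Fingers straddle the station‑1 sleeve, with the back plate cleared. Down the last 18 mm and close.

servo_tool(increments=[[[40, -1, 1, 9, 0], [40, 0, 0, 7, 0], [40, 0, 0, 3, 0], [150, 0, 0, 0, 0], [200, 0, 0, 0, 0]]], grip_force=40)

```text
time_s: 11.18
tcp_pos: [0.6738, 0.0704, 0.0409]
eef_rot: [3.098, -0.003, -1.625]
ft_force: [0.0, 0.3, -0.8]
gripper_width: 0.572
```

servo_tool(increments=[[[200, 0, 0, 0, 0], [200, 0, 0, 0, 0], [200, 0, 0, 0, 0], [200, 0, 0, 0, 0], [200, 0, 0, 0, 0]]])

```text
time_s: 11.6
tcp_pos: [0.6739, 0.0705, 0.0421]
eef_rot: [3.099, -0.003, -1.625]
ft_force: [-0.7, 0.1, -1.6]
gripper_width: 0.499
```

```bash
python3 -c "
from h import *
delta(b2w(-.082,.092,.041),YB); print(bot.sense()['eef_rot'])"
```

```text
t 11.60 board [-25.4  92.2] z 42.1 yaw -1.625 | d [ 0.4 56.5  3.5] |d| 57 turn -0.004 F [-0.67  0.09 -1.56] w 0.499 d_turned [ 0.2 56.6  1.1]
[ 3.09944275e+00 -2.96556911e-03 -1.62486480e+00]
```

servo_tool(increments=[[[200, 0, 6, 0.3, 0], [200, 0, 10, 0.4, 0], [200, 0, 12, 0.5, 0], [200, 0, 12, 0.5, 0], [200, 0, 7, 0.3, 0]]])

```text
time_s: 12.02
tcp_pos: [0.6244, 0.073, 0.0416]
eef_rot: [3.1, -0.003, -1.625]
ft_force: [-0.9, -0.1, -0.7]
gripper_width: 0.497
```

```bash
python3 -c "
from h import *
delta(b2w(-.082,.092,.042),YB); print(bot.sense()['eef_rot'])"
```

```text
t 12.02 board [-75.   92.2] z 41.6 yaw -1.625 | d [ 0.2  7.  -0.1] |d| 7 turn -0.004 F [-0.92 -0.07 -0.69] w 0.497 d_turned [ 0.2  7.  -0.4]
[ 3.10044217e+00 -2.92961045e-03 -1.62522851e+00]
```

servo_tool(increments=[[[200, 0, 7, 0.2, 0], [200, 0, 0, -2, 0], [200, 0, 0, -15, 0], [200, 0, 0, -25, 0], [200, 0, 0, -25, 0]]])

```text
time_s: 12.43
tcp_pos: [0.6117, 0.0737, 0.1052]
eef_rot: [3.085, -0.004, -1.625]
ft_force: [1.2, 0.2, -1.0]
gripper_width: 0.5
```

```bash
python3 -c "
from h import *
delta([.4727+.055,.374,.14],-np.pi/2); print(bot.sense()['eef_rot'])
cv2.imwrite('pics/s5.png',cv2.resize(bot.snapshot('scene')[150:350,240:500,::-1],(740,569),interpolation=cv2.INTER_CUBIC))"
```

```text
t 12.43 board [-87.7  92.3] z 105.2 yaw -1.625 | d [-295.2  102.   -30.2] |d| 314 turn -0.054 F [ 1.21  0.22 -0.97] w 0.500 d_turned [-300.3   84.   -34.8]
[ 3.08526642 -0.00385199 -1.62473974]
```

View pics/s5.png

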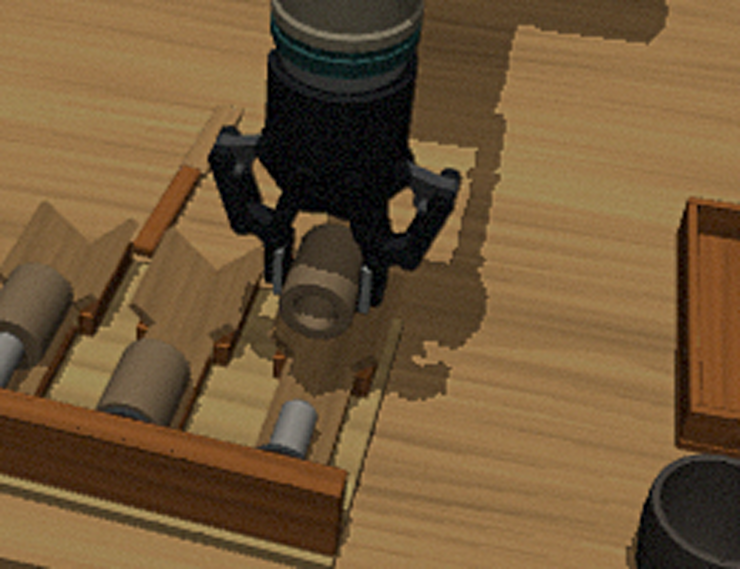

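servo_tool(increments=[[[200, -20, 8, -15, -0.02], [200, -36, 12, -10, -0.02], [200, -38, 12, -5, -0.01], [200, -38, 11, 0, 0], [200, -38, 11, 0, 0]]])

```text
time_s: 12.9
tcp_pos: [0.5742, 0.242, 0.1485]
eef_rot: [3.113, -0.003, -1.586]
ft_force: [0.6, 0.1, -1.5]
gripper_width: 0.504
```

```bash
python3 -c "
from h import *
delta([.4727+.053,.374,.14],-np.pi/2); print(bot.sense()['eef_rot'])"
```

```text
t 12.90 board [-133.6  258.4] z 148.5 yaw -1.586 | d [-131.3   50.2    9.5] |d| 141 turn -0.015 F [ 0.64  0.1  -1.53] w 0.504 d_turned [-132.    48.5    8.5]
[ 3.11313602 -0.00318562 -1.58585788]
```

servo_tool(increments=[[[200, -35, 14, 0, -0.01], [200, -33, 14, 0, 0], [200, -28, 10, 0, 0], [200, -12, 4, 4, 0], [200, -3, 0, 4, 0]]])

```text
time_s: 13.32
tcp_pos: [0.5308, 0.3673, 0.1437]
eef_rot: [3.122, 0.005, -1.569]
ft_force: [-0.4, -1.5, -1.9]
gripper_width: 0.499
```

```bash
python3 -c "
from h import *
delta([.4727+.053,.374,.05],-np.pi/2); print(bot.sense()['eef_rot'])"
```

```text
t 13.32 board [-183.2  381.4] z 143.7 yaw -1.569 | d [-6.2  3.2 93.9] |d| 94 turn 0.002 F [-0.36 -1.45 -1.87] w 0.499 d_turned [-6.7  5.1 93.7]
[ 3.12181821  0.00542889 -1.56905323]
```

servo_tool(increments=[[[200, -5, 4, 15, 0], [200, 0, 0, 28, 0], [200, 0, 0, 28, 0], [200, 0, 0, 18, 0], [200, 0, 0, 5, 0]]])

```text
time_s: 13.73
tcp_pos: [0.5301, 0.3711, 0.0476]
eef_rot: [3.132, 0.005, -1.567]
ft_force: [-0.0, -1.0, -0.8]
gripper_width: 0.501
```

```bash
python3 -c "
from h import *
delta([.4727+.053,.374,.019],-np.pi/2); print(bot.sense()['eef_rot'])"
```

```text
t 13.73 board [-184.1  385.2] z 47.6 yaw -1.567 | d [-2.8  4.1 28.6] |d| 29 turn 0.003 F [-0.03 -0.95 -0.79] w 0.501 d_turned [-2.9  4.4 28.6]
[ 3.13159216  0.00519283 -1.56736514]
```

servo_tool(increments=[[[200, -2, 4, 8, 0], [200, 0, 0, 7, 0], [200, 0, 0, 5, 0], [200, 0, 0, 3, 0], [200, 0, 0, 1, 0]]])

```text
time_s: 14.15
tcp_pos: [0.5283, 0.37, 0.0216]
eef_rot: [3.133, 0.004, -1.571]
ft_force: [-0.8, -1.2, -0.8]
gripper_width: 0.503
```

servo_tool(increments=[[[200, 0, 0, 2, 0], [200, 0, 0, 2, 0], [200, 0, 0, 2, 0], [200, 0, 0, 1, 0], [200, 0, 0, 1, 0]]])

```text
time_s: 14.57
tcp_pos: [0.5295, 0.3704, 0.019]
eef_rot: [3.137, 0.005, -1.57]
ft_force: [-1.3, -1.0, 2.4]
gripper_width: 0.505
```

```bash
python3 -c "
from h import *
delta([.4727+.053,.374,.019],-np.pi/2); print(bot.sense()['eef_rot'])"
```

```text
t 14.57 board [-184.6  384.4] z 19.0 yaw -1.570 | d [-3.6  3.8  0.1] |d| 5 turn 0.001 F [-1.32 -1.04  2.4 ] w 0.505 d_turned [-3.6  3.8  0. ]
[ 3.13658376  0.00514817 -1.57011851]
```

servo_tool(increments=[[[105, 0, 0, 0, 0], [95, 0, 0, 0, 0], [80, 0, 0, 0, 0], [70, 0, 0, 0, 0], [70, 0, 0, 0, 0]]])

```text
time_s: 14.98
tcp_pos: [0.5316, 0.3718, 0.0205]
eef_rot: [-3.141, 0.008, -1.57]
ft_force: [0.8, 0.0, 0.2]
gripper_width: 0.719
```

servo_tool(increments=[[[70, 0, 0, -10, 0], [70, 0, 0, -25, 0], [70, 0, 0, -35, 0], [70, 0, 0, -35, 0], [70, 0, 0, -15, 0]]])

```text
time_s: 15.4
tcp_pos: [0.5286, 0.3691, 0.1406]
eef_rot: [3.13, 0.002, -1.57]
ft_force: [1.0, 0.6, -0.1]
gripper_width: 0.722
```

```bash
python3 -c "
from h import *
delta(b2w(-.026,0,.14),YB); print(bot.sense()['eef_rot'])
cv2.imwrite('pics/s6.png',cv2.resize(bot.snapshot('scene')[180:380,400:640,::-1],(720,600),interpolation=cv2.INTER_CUBIC))"
```

```text
t 15.40 board [-185.5  383.1] z 140.6 yaw -1.570 | d [ 390.7 -139.9   -1.7] |d| 415 turn 0.051 F [ 1.    0.56 -0.15] w 0.722 d_turned [ 383.1 -159.5    0.6]
[ 3.13037616e+00  1.89897654e-03 -1.57004201e+00]
```

View pics/s6.png

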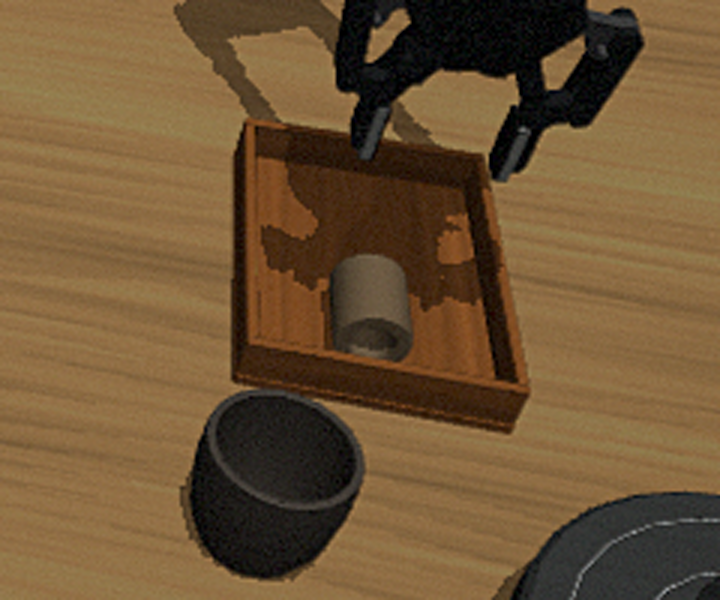

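servo_tool(increments=[[[70, 25, -8, 0, 0.02], [70, 38, -10, 0, 0.02], [70, 38, -12, 0, 0.01], [70, 38, -14, 0, 0], [70, 38, -14, 0, 0]]])

```text
time_s: 15.87
tcp_pos: [0.583, 0.1956, 0.1462]
eef_rot: [-3.141, 0.013, -1.609]
ft_force: [1.2, 0.0, 0.0]
gripper_width: 0.724
```

servo_tool(increments=[[[70, 38, -14, 0, 0], [70, 38, -14, 0, 0], [70, 35, -14, 0, 0], [40, 25, -10, 0, 0], [40, 10, -4, 0, 0]]])

```text
time_s: 16.28
tcp_pos: [0.6354, 0.0347, 0.1446]
eef_rot: [-3.139, 0.011, -1.613]
ft_force: [-0.6, 0.5, 0.7]
gripper_width: 0.842
```

```bash
python3 -c "
from h import *
delta(b2w(-.026,0,.042),YB); print(bot.sense()['eef_rot'])"
```

```text
t 16.28 board [-62.1  54.5] z 144.6 yaw -1.613 | d [ 55.9 -35.4 102.2] |d| 122 turn 0.008 F [-0.59  0.53  0.69] w 0.842 d_turned [ 54.5 -36.1 102.6]
[-3.13870975  0.01053137 -1.61283452]
```

servo_tool(increments=[[[40, 25, -16, 0, 0.01], [40, 22, -14, 0, 0], [40, 9, -5, 10, 0], [40, 0, 0, 20, 0], [40, 0, 0, 15, 0]]])

```text
time_s: 16.7
tcp_pos: [0.671, -0.0259, 0.1001]
eef_rot: [-3.133, 0.013, -1.628]
ft_force: [-0.1, -0.3, 0.0]
gripper_width: 0.84
```

```bash
python3 -c "
from h import *
delta(b2w(-.026,0,.042),YB); print(bot.sense()['eef_rot'])"
```

```text
t 16.70 board [-23.5  -4.3] z 100.1 yaw -1.628 | d [-3.6  3.  58.1] |d| 58 turn -0.007 F [-0.05 -0.33  0.02] w 0.840 d_turned [-4.3  2.5 58.1]
[-3.13254803  0.0125947  -1.62791247]
```

servo_tool(increments=[[[40, -4, 2, 8, -0.006], [40, 0, 0, 14, 0], [40, 0, 0, 12, 0], [40, 0, 0, 6, 0], [40, 0, 0, 0, 0]]])

```text
time_s: 17.12
tcp_pos: [0.6628, -0.0134, 0.0518]
eef_rot: [3.137, 0.018, -1.618]
ft_force: [-0.2, -0.3, 0.2]
gripper_width: 0.841
```

```bash
python3 -c "
from h import *
delta(b2w(-.026,0,.042),YB); print(bot.sense()['eef_rot'])"
```

```text
t 17.12 board [-32.4   7.8] z 51.8 yaw -1.618 | d [ 8.  -6.4  9.6] |d| 14 turn 0.003 F [-0.19 -0.25  0.16] w 0.841 d_turned [ 7.8 -6.4  9.8]
[ 3.137332    0.0177739  -1.61814938]
```

servo_tool(increments=[[[40, 4, -3, 0, 0], [40, 2, -2, 0, 0], [40, 0, 0, 0, 0], [40, 0, 0, 0, 0], [40, 0, 0, 0, 0]]])

```text
time_s: 17.53
tcp_pos: [0.6687, -0.0179, 0.0538]
eef_rot: [3.14, 0.018, -1.616]
ft_force: [-0.6, -0.1, 0.7]
gripper_width: 0.841
```

```bash
python3 -c "
from h import *
delta(b2w(-.026,0,.042),YB); print(bot.sense()['eef_rot'])"
```

```text
t 17.53 board [-26.2   3.6] z 53.8 yaw -1.616 | d [ 3.8 -0.2 11.7] |d| 12 turn 0.005 F [-0.61 -0.11  0.71] w 0.841 d_turned [ 3.6 -0.2 11.8]
[ 3.14000184  0.01829983 -1.61563021]
```

servo_tool(increments=[[[40, 3, 0, 5, 0.004], [40, 0, 0, 5, 0], [40, 0, 0, 2, 0], [40, 0, 0, 0, 0], [40, 0, 0, 0, 0]]])

```text
time_s: 17.95
tcp_pos: [0.6692, -0.0216, 0.0418]
eef_rot: [-3.141, 0.018, -1.621]
ft_force: [-0.4, 0.0, -0.2]
gripper_width: 0.842
```

```bash
python3 -c "
from h import *
delta(b2w(-.026,0,.042),YB); print(bot.sense()['eef_rot'])"
```

```text
t 17.95 board [-25.5  -0.1] z 41.8 yaw -1.621 | d [-0.1  0.5 -0.2] |d| 1 turn -0.0 F [-0.39  0.   -0.24] w 0.842 d_turned [-0.1  0.5 -0.2]
[-3.14082285  0.01807684 -1.62091367]
```

servo_tool(increments=[[[200, 0, 0, 0, 0], [200, 0, 0, 0, 0], [200, 0, 0, 0, 0], [200, 0, 0, 0, 0], [200, 0, 0, 0, 0]]])

```text
time_s: 18.37
tcp_pos: [0.6691, -0.0211, 0.042]
eef_rot: [-3.141, 0.019, -1.621]
ft_force: [-0.2, 0.3, -0.2]
gripper_width: 0.501
```

servo_tool(increments=[[[200, 0, 0, 0, 0], [200, 0, 0, 0, 0], [200, 0, 6, 0, 0], [200, 0, 10, 0, 0], [200, 0, 12, 0, 0]]])

```text
time_s: 18.78
tcp_pos: [0.6432, -0.0198, 0.042]
eef_rot: [-3.136, 0.019, -1.621]
ft_force: [1.1, -1.5, 0.2]
gripper_width: 0.5
```

```bash
python3 -c "
from h import *
delta(b2w(-.083,0,.042),YB); print(bot.sense()['eef_rot'])"
```

```text
t 18.78 board [-51.6   0.4] z 42.0 yaw -1.621 | d [ 0.4 31.4 -0.2] |d| 31 turn -0.0 F [ 1.12 -1.54  0.21] w 0.500 d_turned [ 0.4 31.4 -0. ]
[-3.13566613  0.01878886 -1.62099343]
```

servo_tool(increments=[[[200, 0, 12, 0, 0], [200, 0, 10, 0, 0], [200, 0, 7, 0, 0], [200, 0, 3, 0, 0], [200, 0, 0, 0, 0]]])

```text
time_s: 19.2
tcp_pos: [0.6035, -0.0177, 0.042]
eef_rot: [-3.139, 0.018, -1.621]
ft_force: [0.7, 0.4, -1.4]
gripper_width: 0.502
```

```bash
python3 -c "
from h import *
delta(b2w(-.083,0,.042),YB); print(bot.sense()['eef_rot'])"
```

```text
t 19.20 board [-91.3   0.5] z 42.0 yaw -1.621 | d [ 0.5 -8.3 -0. ] |d| 8 turn 0.0 F [ 0.72  0.42 -1.42] w 0.502 d_turned [ 0.5 -8.3 -0. ]
[-3.13899623  0.01848183 -1.62066674]
```

servo_tool(increments=[[[200, 0, -3, -3, 0], [200, 0, 0, -12, 0], [200, 0, 0, -25, 0], [200, 0, 0, -30, 0], [200, 0, 0, -15, 0]]])

```text
time_s: 19.62
tcp_pos: [0.6042, -0.0192, 0.1249]
eef_rot: [3.132, 0.02, -1.621]
ft_force: [0.8, 0.5, -2.1]
gripper_width: 0.501
```

```bash
python3 -c "
from h import *
delta([.4727-.047,.374,.14],-np.pi/2); print(bot.sense()['eef_rot'])
cv2.imwrite('pics/s7.png',cv2.resize(bot.snapshot('scene')[150:350,200:460,::-1],(740,569),interpolation=cv2.INTER_CUBIC))"
```

```text
t 19.62 board [-90.6  -0.9] z 124.9 yaw -1.621 | d [-384.   198.1   -5.6] |d| 432 turn -0.05 F [ 0.76  0.48 -2.08] w 0.501 d_turned [-393.2  178.5  -15.1]
[ 3.13233647  0.019764   -1.62110833]
```

View pics/s7.png

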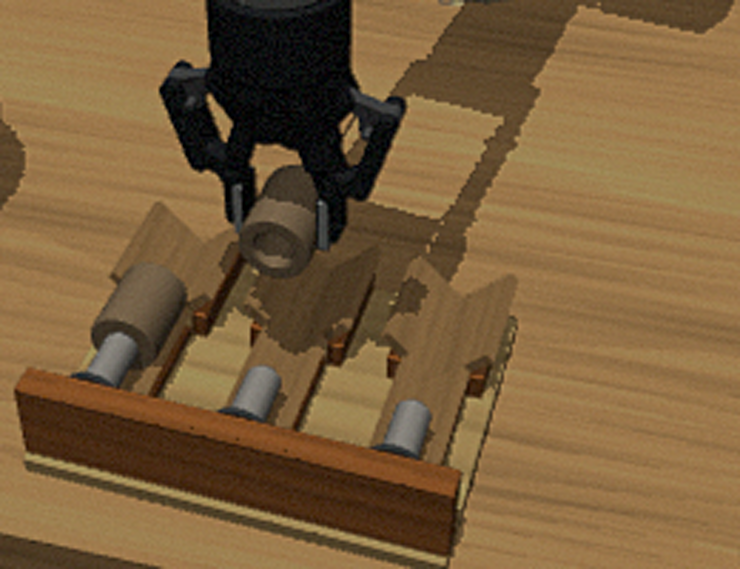

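servo_tool(increments=[[[200, -20, 10, -5, -0.02], [200, -34, 17, -3, -0.02], [200, -36, 18, 0, -0.01], [200, -36, 18, 0, 0], [200, -36, 18, 0, 0]]])

```text
time_s: 20.08
tcp_pos: [0.5352, 0.1404, 0.1382]
eef_rot: [-3.133, 0.015, -1.581]
ft_force: [-0.1, 0.2, -1.2]
gripper_width: 0.498
```

servo_tool(increments=[[[200, -36, 18, 0, 0], [200, -36, 18, 0, 0], [200, -33, 17, 0, 0], [200, -25, 12, 0, 0], [200, -12, 6, 0, 0]]])

```text
time_s: 20.5
tcp_pos: [0.4597, 0.2937, 0.1371]
eef_rot: [-3.136, 0.017, -1.579]
ft_force: [0.9, 0.8, -0.7]
gripper_width: 0.5
```

```bash
python3 -c "
from h import *
delta([.4727-.047,.374,.14],-np.pi/2); print(bot.sense()['eef_rot'])"
```

```text
t 20.50 board [-250.5  304.3] z 137.1 yaw -1.579 | d [-80.1  34.7  -1.7] |d| 87 turn -0.009 F [ 0.88  0.76 -0.74] w 0.500 d_turned [-80.3  34.   -2.9]
[-3.13579974  0.01738269 -1.57938445]
```

servo_tool(increments=[[[200, -25, 12, 0, -0.008], [200, -25, 10, 0, 0], [200, -18, 6, 0, 0], [200, -6, 2, 5, 0], [200, 0, 0, 5, 0]]])

```text
time_s: 20.92
tcp_pos: [0.4269, 0.376, 0.1254]
eef_rot: [-3.136, 0.018, -1.565]
ft_force: [-0.3, -0.7, -1.2]
gripper_width: 0.502
```

```bash
python3 -c "
from h import *
delta([.4727-.047,.374,.05],-np.pi/2); print(bot.sense()['eef_rot'])"
```

```text
t 20.92 board [-287.4  384.9] z 125.4 yaw -1.565 | d [ 3.3  1.6 75.4] |d| 75 turn 0.006 F [-0.27 -0.7  -1.18] w 0.502 d_turned [ 2.   1.2 75.4]
[-3.13616705  0.01823336 -1.56476663]
```

servo_tool(increments=[[[200, 0, 0, 20, 0], [200, 0, 0, 25, 0], [200, 0, 0, 20, 0], [200, 0, 0, 10, 0], [200, 0, 0, 0, 0]]])

```text
time_s: 21.33
tcp_pos: [0.4293, 0.3729, 0.0437]
eef_rot: [-3.136, 0.013, -1.564]
ft_force: [-0.1, -0.6, -1.7]
gripper_width: 0.503
```

```bash
python3 -c "
from h import *
delta([.4727-.047,.374,.019],-np.pi/2); print(bot.sense()['eef_rot'])"
```

```text
t 21.33 board [-284.8  382. ] z 43.7 yaw -1.564 | d [-0.8  3.7 24.7] |d| 25 turn 0.006 F [-0.15 -0.63 -1.72] w 0.503 d_turned [-1.1  3.6 24.7]
[-3.13639391  0.01344728 -1.56433824]
```

servo_tool(increments=[[[200, 0, 3, 7, 0], [200, 0, 0, 7, 0], [200, 0, 0, 4, 0], [200, 0, 0, 2, 0], [200, 0, 0, 1, 0]]])

```text
time_s: 21.75
tcp_pos: [0.4281, 0.3704, 0.0206]
eef_rot: [-3.136, 0.012, -1.567]
ft_force: [0.5, 0.8, -1.1]
gripper_width: 0.504
```

servo_tool(increments=[[[200, 0, 0, 2, 0], [200, 0, 0, 2, 0], [200, 0, 0, 2, 0], [200, 0, 0, 1, 0], [200, 0, 0, 1, 0]]])

```text
time_s: 22.17
tcp_pos: [0.4294, 0.3712, 0.019]
eef_rot: [-3.132, 0.014, -1.566]
ft_force: [-0.1, -0.4, 1.8]
gripper_width: 0.498
```

```bash
python3 -c "
from h import *
delta([.4727-.047,.374,.019],-np.pi/2); print(bot.sense()['eef_rot'])"
```

```text
t 22.17 board [-284.7  380.2] z 19.0 yaw -1.566 | d [-2.8  3.7 -0. ] |d| 5 turn 0.004 F [-0.09 -0.39  1.83] w 0.498 d_turned [-2.8  3.7 -0. ]
[-3.13156524  0.01442699 -1.5664276 ]
```

Down on the floor (Fz positive, same height as before). Release and rise.

servo_tool(increments=[[[105, 0, 0, 0, 0], [95, 0, 0, 0, 0], [80, 0, 0, 0, 0], [70, 0, 0, 0, 0], [70, 0, 0, 0, 0]]])

```text
time_s: 22.58
tcp_pos: [0.4307, 0.3724, 0.0198]
eef_rot: [-3.128, 0.017, -1.566]
ft_force: [-0.9, 0.0, -0.0]
gripper_width: 0.726
```

servo_tool(increments=[[[70, 0, 0, -10, 0], [70, 0, 0, -25, 0], [70, 0, 0, -35, 0], [70, 0, 0, -35, 0], [70, 0, 0, -15, 0]]])

```text
time_s: 23.0
tcp_pos: [0.4261, 0.3683, 0.1408]
eef_rot: [-3.14, 0.009, -1.566]
ft_force: [0.4, 1.9, -0.2]
gripper_width: 0.724
```

```bash
python3 -c "
from h import *
delta(b2w(-.069,-.092,.14),YB); print(bot.sense()['eef_rot'])
cv2.imwrite('pics/s8.png',cv2.resize(bot.snapshot('scene')[180:380,400:640,::-1],(720,600),interpolation=cv2.INTER_CUBIC))"
```

```text
t 23.00 board [-287.8  377.2] z 140.8 yaw -1.566 | d [ 480.4 -192.9   -3.3] |d| 518 turn 0.055 F [ 0.38  1.89 -0.15] w 0.724 d_turned [ 469.2 -218.8    0.8]
[-3.13950344  0.00935153 -1.56623419]
```

View pics/s8.png

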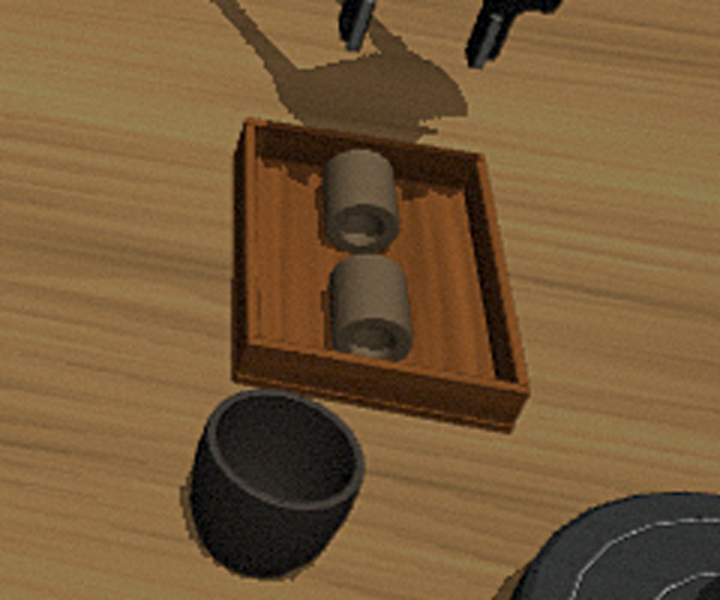

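servo_tool(increments=[[[70, 25, -8, 0, 0.02], [70, 37, -14, 0, 0.02], [70, 38, -15, 0, 0.01], [70, 38, -16, 0, 0], [70, 38, -16, 0, 0]]])

```text
time_s: 23.47
tcp_pos: [0.4927, 0.1949, 0.1464]
eef_rot: [-3.127, 0.022, -1.605]
ft_force: [0.9, 0.9, -0.4]
gripper_width: 0.725
```

servo_tool(increments=[[[70, 38, -16, 0, 0], [70, 38, -16, 0, 0], [70, 38, -16, 0, 0], [40, 38, -16, 0, 0], [40, 34, -16, 0, 0]]])

```text
time_s: 23.88
tcp_pos: [0.5655, 0.0012, 0.1453]
eef_rot: [-3.125, 0.023, -1.604]
ft_force: [0.7, 0.6, -0.1]
gripper_width: 0.845
```

```bash
python3 -c "
from h import *
delta(b2w(-.069,-.092,.042),YB); print(bot.sense()['eef_rot'])"
```

```text
t 23.88 board [-130.2   17.5] z 145.3 yaw -1.604 | d [112.8 -57.7 101.8] |d| 163 turn 0.017 F [ 0.69  0.58 -0.07] w 0.845 d_turned [109.5 -61.2 103.3]
[-3.12502033  0.0226496  -1.60428674]
```

servo_tool(increments=[[[40, 35, -18, 0, 0.015], [40, 32, -16, 0, 0], [40, 20, -11, 0, 0], [40, 8, -5, 0, 0], [40, 0, 0, 10, 0]]])

```text
time_s: 24.3
tcp_pos: [0.6165, -0.1103, 0.1359]
eef_rot: [-3.118, 0.019, -1.629]
ft_force: [0.8, 0.8, 0.4]
gripper_width: 0.844
```

```bash
python3 -c "
from h import *
delta(b2w(-.069,-.092,.042),YB); print(bot.sense()['eef_rot'])"
```

```text
t 24.30 board [-73.8 -91.3] z 135.9 yaw -1.629 | d [ 2.4 -2.6 93.9] |d| 94 turn -0.008 F [0.76 0.75 0.41] w 0.844 d_turned [ 0.7 -4.8 93.9]
[-3.11832455  0.01868339 -1.62927774]
```

servo_tool(increments=[[[40, 1, -1, 12, -0.006], [40, 0, 0, 20, 0], [40, 0, 0, 20, 0], [40, 0, 0, 10, 0], [40, 0, 0, 0, 0]]])

```text
time_s: 24.72
tcp_pos: [0.614, -0.103, 0.0682]
eef_rot: [-3.126, 0.024, -1.621]
ft_force: [-0.4, 0.7, -0.3]
gripper_width: 0.844
```

```bash
python3 -c "
from h import *
delta(b2w(-.069,-.092,.042),YB); print(bot.sense()['eef_rot'])"
```

```text
t 24.72 board [-76.6 -84.2] z 68.2 yaw -1.621 | d [ 8.5 -7.2 26.2] |d| 28 turn -0.001 F [-0.4   0.73 -0.26] w 0.844 d_turned [ 7.8 -7.6 26.2]
[-3.12550202  0.02404656 -1.62141708]
```

servo_tool(increments=[[[40, 5, -4, 3, 0], [40, 3, -3, 7, 0], [40, 0, 0, 6, 0], [40, 0, 0, 3, 0], [40, 0, 0, 0, 0]]])

```text
time_s: 25.13
tcp_pos: [0.6218, -0.1085, 0.0492]
eef_rot: [-3.124, 0.024, -1.618]
ft_force: [-1.0, 0.1, -0.9]
gripper_width: 0.84
```

```bash
python3 -c "
from h import *
delta(b2w(-.069,-.092,.042),YB); print(bot.sense()['eef_rot'])"
```

```text
t 25.13 board [-68.5 -89.3] z 49.2 yaw -1.618 | d [2.9 0.6 7.2] |d| 8 turn 0.003 F [-0.99  0.06 -0.86] w 0.840 d_turned [2.7 0.5 7.2]
[-3.12398448  0.0244732  -1.6180096 ]
```

servo_tool(increments=[[[40, 2.5, 1, 4, 0], [40, 0, 0, 3, 0], [40, 0, 0, 0, 0], [200, 0, 0, 0, 0], [200, 0, 0, 0, 0]]])

```text
time_s: 25.55
tcp_pos: [0.6215, -0.1117, 0.0426]
eef_rot: [-3.122, 0.024, -1.619]
ft_force: [0.6, -0.4, 0.4]
gripper_width: 0.574
```

servo_tool(increments=[[[200, 0, 0, 0, 0], [200, 0, 0, 0, 0], [200, 0, 0, 0, 0], [200, 0, 0, 0, 0], [200, 0, 0, 0, 0]]])

```text
time_s: 25.97
tcp_pos: [0.6211, -0.1108, 0.0432]
eef_rot: [-3.122, 0.025, -1.619]
ft_force: [-0.3, 0.8, 0.4]
gripper_width: 0.503
```

```bash
python3 -c "
from h import *
delta(b2w(-.083,-.092,.042),YB); print(bot.sense()['eef_rot'])"
```

```text
t 25.97 board [-69.1 -91.6] z 43.2 yaw -1.619 | d [ 0.4 13.9  0.9] |d| 14 turn 0.002 F [-0.35  0.75  0.39] w 0.503 d_turned [ 0.4 13.9  1.2]
[-3.12209268  0.02521516 -1.61891305]
```

servo_tool(increments=[[[200, 0, 5, 0, 0], [200, 0, 6, 0, 0], [200, 0, 2, 0, 0], [200, 0, 0, 0, 0], [200, 0, 0, 0, 0]]])

```text
time_s: 26.38
tcp_pos: [0.6078, -0.1101, 0.0432]
eef_rot: [-3.119, 0.025, -1.619]
ft_force: [0.3, 0.4, -0.1]
gripper_width: 0.503
```

```bash
python3 -c "
from h import *
delta(b2w(-.083,-.092,.042),YB); print(bot.sense()['eef_rot'])"
```

```text
t 26.38 board [-82.4 -91.5] z 43.2 yaw -1.619 | d [0.5 0.6 1.2] |d| 1 turn 0.002 F [ 0.31  0.4  -0.08] w 0.503 d_turned [0.5 0.6 1.2]
[-3.11948252  0.02514459 -1.61912079]
```

servo_tool(increments=[[[200, 0, 0, -4, 0], [200, 0, 0, -15, 0], [200, 0, 0, -28, 0], [200, 0, 0, -28, 0], [200, 0, 0, -15, 0]]])

```text
time_s: 26.8
tcp_pos: [0.6003, -0.1118, 0.1307]
eef_rot: [-3.136, 0.027, -1.619]
ft_force: [0.4, -0.2, -0.2]
gripper_width: 0.504
```

```bash
python3 -c "
from h import *
print(ray('top',462,172,.05),ray('scene',129,300,.0))
delta([.481,-.366,.14],YB); print(bot.sense()['eef_rot'])
cv2.imwrite('pics/s9.png',cv2.resize(bot.snapshot('scene')[120:350,60:360,::-1],(780,598),interpolation=cv2.INTER_CUBIC))"
```

```text
[ 0.70534238 -0.29530791  0.05      ] [ 0.71853684 -0.30379027  0.        ]
t 26.80 board [-89.9 -93.6] z 130.7 yaw -1.619 | d [259.3 106.8 -17. ] |d| 281 turn 0.002 F [ 0.43 -0.21 -0.25] w 0.504 d_turned [259.8 106.4  -9.3]
[-3.13597813  0.02736481 -1.61900972]
```

View pics/s9.png

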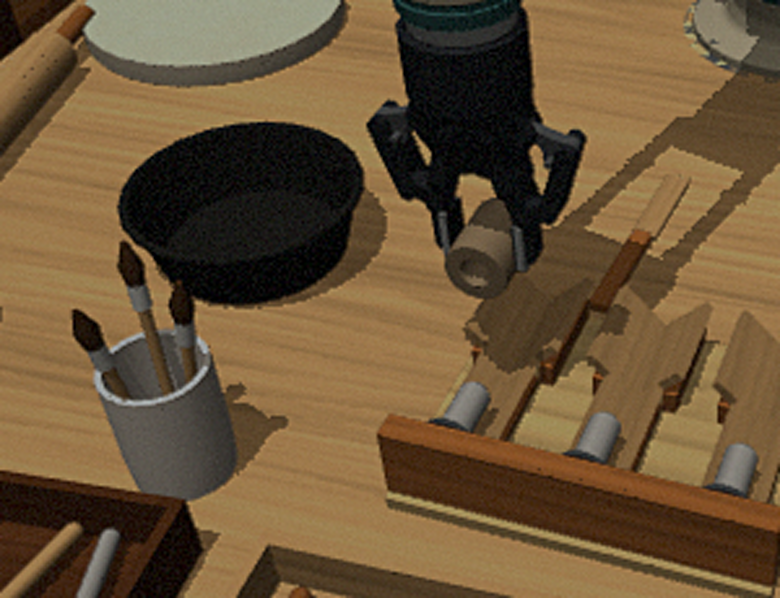

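servo_tool(increments=[[[200, 18, 16, 0, 0], [200, 32, 22, 0, 0], [200, 34, 18, 0, 0], [200, 36, 12, 0, 0], [200, 36, 10, 0, 0]]])

```text
time_s: 27.27
tcp_pos: [0.5173, -0.2618, 0.1288]
eef_rot: [-3.126, 0.028, -1.606]
ft_force: [-0.0, 0.0, -1.4]
gripper_width: 0.506
```

```bash
python3 -c "
from h import *
delta([.481,-.366,.14],YB); print(bot.sense()['eef_rot'])"
```

```text
t 27.27 board [-165.3 -247.6] z 128.8 yaw -1.606 | d [105.1  32.4 -14.6] |d| 111 turn 0.015 F [-0.    0.04 -1.37] w 0.506 d_turned [105.9  31.  -11.2]
[-3.12581176  0.02810925 -1.60603972]
```

servo_tool(increments=[[[200, 33, 10, -2, 0], [200, 30, 10, -2, 0], [200, 20, 6, 0, 0], [200, 6, 1, 0, 0], [200, 0, 0, 0, 0]]])

```text
time_s: 27.68
tcp_pos: [0.4796, -0.3609, 0.1261]
eef_rot: [-3.131, 0.026, -1.614]
ft_force: [0.9, -0.1, -1.5]
gripper_width: 0.503
```

```bash
python3 -c "
from h import *
delta([.481,-.366,.05]); print(bot.sense()['eef_rot'])"
```

```text
t 27.68 board [-197.9 -348.4] z 126.1 yaw -1.614 | d [ 7.1 -0.8 76. ] |d| 76 turn None F [ 0.88 -0.05 -1.55] w 0.503
[-3.13145926  0.02631032 -1.61358238]
```

servo_tool(increments=[[[200, 5, 0, 18, 0], [200, 0, 0, 25, 0], [200, 0, 0, 22, 0], [200, 0, 0, 8, 0], [200, 0, 0, 0, 0]]])

```text
time_s: 28.1
tcp_pos: [0.4821, -0.3597, 0.0505]
eef_rot: [-3.13, 0.029, -1.613]
ft_force: [0.2, -0.2, -1.3]
gripper_width: 0.502
```

```bash
python3 -c "
from h import *
delta([.481,-.366,.018]); print(bot.sense()['eef_rot'])"
```

```text
t 28.10 board [-195.5 -347.1] z 50.5 yaw -1.613 | d [ 7.3  1.2 32.3] |d| 33 turn None F [ 0.21 -0.15 -1.26] w 0.502
[-3.13019965  0.02891978 -1.61253341]
```

servo_tool(increments=[[[200, 4, 1, 9, 0], [200, 2, 0, 9, 0], [200, 0, 0, 6, 0], [200, 0, 0, 3, 0], [200, 0, 0, 1, 0]]])

```text
time_s: 28.52
tcp_pos: [0.4837, -0.3639, 0.0224]
eef_rot: [-3.127, 0.027, -1.609]
ft_force: [-0.3, 0.9, -1.3]
gripper_width: 0.501
```

servo_tool(increments=[[[200, 0, 0, 2, 0], [200, 0, 0, 2, 0], [200, 0, 0, 2, 0], [200, 0, 0, 1, 0], [200, 0, 0, 1, 0]]])

```text
time_s: 28.93
tcp_pos: [0.4843, -0.3644, 0.0181]
eef_rot: [-3.125, 0.025, -1.609]
ft_force: [-1.3, 0.9, 4.7]
gripper_width: 0.501
```

```bash
python3 -c "
from h import *
delta([.481,-.366,.018]); print(bot.sense()['eef_rot'])"
```

```text
t 28.93 board [-193.  -351.7] z 18.1 yaw -1.609 | d [ 1.7  3.3 -0. ] |d| 4 turn None F [-1.35  0.94  4.75] w 0.501
[-3.1250915   0.02542747 -1.60936062]
```

On the tub floor (Fz +4.7 N at the expected 18 mm). Release, rise.

servo_tool(increments=[[[105, 0, 0, 0, 0], [95, 0, 0, 0, 0], [80, 0, 0, 0, 0], [70, 0, 0, 0, 0], [70, 0, 0, 0, 0]]])

```text
time_s: 29.35
tcp_pos: [0.4856, -0.3658, 0.0189]
eef_rot: [-3.122, 0.022, -1.61]
ft_force: [0.1, -0.2, 0.4]
gripper_width: 0.724
```

servo_tool(increments=[[[70, 0, 0, -10, 0], [70, 0, 0, -25, 0], [70, 0, 0, -38, 0], [70, 0, 0, -38, 0], [70, 0, 0, -38, 0]]])

```text
time_s: 29.77
tcp_pos: [0.4778, -0.3646, 0.1645]
eef_rot: [-3.139, 0.038, -1.61]
ft_force: [-0.0, -1.3, -0.6]
gripper_width: 0.726
```

servo_tool(increments=[[[70, 0, 25, -15, 0], [70, 0, 35, 0, 0], [70, 0, 35, 0, 0], [70, 0, 20, 0, 0], [70, 0, 0, 0, 0]]])

```text
time_s: 30.18
tcp_pos: [0.3654, -0.366, 0.1941]
eef_rot: [-3.119, 0.017, -1.606]
ft_force: [-0.6, 0.1, -0.2]
gripper_width: 0.728
```

```bash
python3 -c "
from h import *
print(bot.sense()['tcp_pos'],bot.sense()['time_s'])
t=bot.snapshot('top')[:,:,::-1];s=bot.snapshot('scene')[:,:,::-1]
cv2.imwrite('pics/topF.png',t);cv2.imwrite('pics/sceneF.png',cv2.convertScaleAbs(s,alpha=1.6))
a=cv2.imread('pics/top0.png')
d=cv2.absdiff(a,t).max(2)
for n,(y0,y1,x0,x1) in dict(jar=(140,195,440,495),cup=(160,215,135,190),knife=(280,385,340,362)).items(): print(n,(d[y0:y1,x0:x1]>40).sum())
"
```

```text
[ 0.36539187 -0.36597459  0.19413058] 30.1833
jar 0
cup 0
knife 0
```

View pics/topF.png

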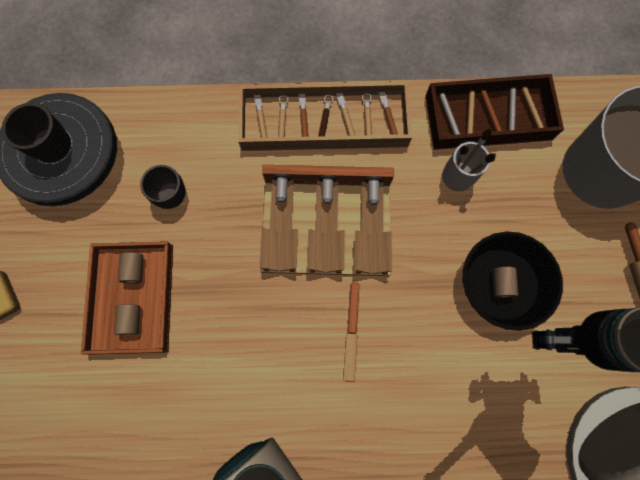

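View pics/sceneF.png

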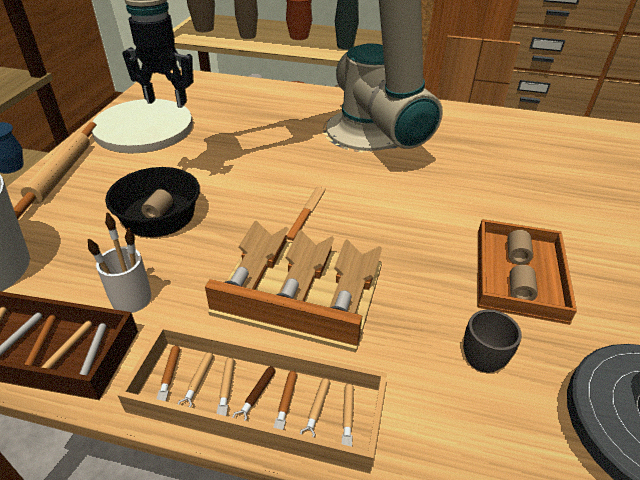

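The final pictures show two sleeves flat in the tray at about (130,267) and (127,320) in the top view. The third lies in the middle of the tub at about (506,282). The jar, cup and knife are unchanged.

```bash
python3 -c "
from cell import bot
print(bot.hand_in())"
```

```text
the job is handed in; nothing more can be done
None
```

All three sleeves were tried and sorted, and I handed the job in at about 30 s of the 72 s allowed. `bot.hand_in()` gives no verdict, so the result rests on my own checks.

- **Trying:** I pushed each sleeve along its trough with the shut fingers. The station 1 and 2 sleeves went home against the flange. The station 3 sleeve stopped at the nose of its pin. The measured push force reached at most about 9 N along the trough, well under the 60 N limit. A picture before sorting showed two sleeves home and one stopped.
- **Sorting:** I drew each sleeve back, lifted it and lowered it until the force reading showed floor contact, then released it. The two good sleeves went into the wooden tray and the tight one into the black tub.
- **Last checks:** The final top and scene pictures show two sleeves flat in the tray, near x = ±50 mm by where I released them, and one lying near the middle of the tub. The arm was clear of everything. Comparing the first and last top pictures showed no change at the jar, cup or knife.
- **Off nominal:** Pushing tilted the tool by up to about 3.4°, and a few moves overshot by 5–10 mm. I corrected the ones that mattered; neither showed any effect on the placings.

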